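# Clamp a test specimen with a push-to-turn handwheel

## Robot

A 6-joint arm with a two-finger parallel gripper is mounted at the origin on the work surface. World frame = base frame: x ahead of the robot, y to its left, z up, the work surface at z = 0. Lengths are in m, angles in rad, forces in N, time in s.
With the tool pointing down it reaches from about 0.35 to 0.775 m from the base axis. Payload 7.3 kg.
Tool frame: the origin (TCP) lies midway between the tips of the shut fingers; the grasp point (between the pads) lies 19 mm behind it; z points along the fingers, y is the direction in which the jaws open and shut (so a half turn about z gives the same grasp; the last joint's range is limited). The gripper opens to 92 mm and grips with 3 to 60 N. Pads are 19 mm wide; open, the fingers measure 130 mm over their backs; the gripper's body (75 mm by 190 mm) begins 47 mm behind the grasp point.
Start: joints at [1.078, 0.342, 1.524, -0, 1.275, -0.146], TCP at [0.178, 0.494, 0.227] pointing down, gripper open.
Joint ranges: [-2.53, 2.53], [-0.77, 2.02], [0.04, 2.7], [-1, 4.14], [0.28, 2.66], [-3.11, 3.11]. Speed limits (rad/s): [2.57, 2.57, 3.14, 3.14, 3.14, 3.14].

## Interface

Orientations are given as [roll, pitch, yaw] about the fixed x, y, z axes, in that order (R = Rz(yaw) Ry(pitch) Rx(roll)).
In Python, from bench import sensors, optics, job gives the robot as it stands.
- The arm moves only by the tool send_rows, never from a script. Its argument "increments" is a list of rows, each an object of numbers: "dx", "dy", "dz": the shift along the tool's x, y, z in units of 25 mm (1.0 is 25 mm); "ax", "ay", "az": the turn, a rotation vector about the tool's x, y, z in units of 6 degrees (1.0 is 6 degrees). In form: [{"dx": .., "dy": .., "dz": .., "ax": .., "ay": .., "az": ..}, ...]. A call has 1 to 5 rows; each row is the pose to reach, as a shift and turn from the pose measured when the call began, along the tool's axes at that moment; what a row does not reach only later rows make up. A row lasts 1/12 s, in which the tool goes at most 41.7 mm and 7.16 degrees, less where a joint would pass 70% of its speed; a pose out of reach is approached as far as the arm can. A call with a gripper value outside its range is refused whole. "hand" is the closure, from 0 (fully open) to 1 (shut), set as the call begins (left out, the last holds). The fingers move at their own pace and stop on an object; "grip_force" is the grip in N (left out, the last holds). Time passes only in rows, so rows that repeat a pose let the fingers close. It gives the time, the measured TCP pose, the force and the opening at its end, in the units of the state.
- sensors.sense(): the state, without advancing time (a new reading comes with each control period).
- optics.get_image(name): name is "scene" or "top"; returns a dict with "pixels" (400x640x3 uint8, blue, green, red), "fx", "fy", "cx", "cy" (pixels), "distortion" ([k1, k2, p1, p2, k3] as OpenCV has them; the pictures are not rectified), "position" and "attitude" of the camera in the world. Camera axes: x right, y down, z forward; pixel columns grow to the right and rows downward; lengths in m; the calibration is good to about 2 mm. A picture is of the moment at which its call begins. There is no depth.
- job.finish_job(): hands the job in, once; it reports no verdict.
The state is a dict: "t": time; "joint_pos": joint angles; "joint_vel": joint speeds; "joint_torque": joint torques, N m; "position": TCP position; "tcp_rot": TCP orientation; "force": force on the tool from outside, world axes, zero at the start; "moment": the same for the moment, N m; "opening": finger opening in m.
Only numpy, scipy, OpenCV 4.12 (cv2) and the standard library are available. Lean on these libraries where they do the work, as an engineer would, in place of code of your own. Each camera call takes 0.05 s, during which the arm holds its last target.

## Task

Take the orange specimen from the rack, stand it upright on the bed in the middle of the clamp's jaws, and clamp it: push the handwheel's hub gently down until its brake lets go, and keep it down while you turn the wheel clockwise until the red pointer on the far rim is in line with the green mark, without going past it. Never drag the wheel round against its brake or bear down hard on it; then let the hub rise, let go, and leave the other things where they are.

Things in the scene. Friction and masses are not known exactly. Their poses are not given: they have to be found in the camera images.
- clamp: Specimen clamp, fixed to the bench: white housing with blue top, 220 (x) x 200 (y) x 60 mm high, with the handwheel on top; beside it, on the +y side, a lower white vice bed 30 mm high (y = 95 to 205 mm). Origin: on the bench under the wheel's vertical axis. x points to the far side, where the scale stands; z up.
- slot (a point): Where the specimen stands, thickness along x: on the 30 mm high bed, 150 mm along the clamp's +y and 6 mm along +x from its origin; axes as the clamp's. Jaws are 44 mm long in y, 24 mm high. The fixed jaw's face is 10 mm to +x of this point; the moving jaw comes from -x and leaves a 20 to 27 mm gap at the start. Once clamped the specimen is about 3 mm to +x of this point.
- jaw: Moving steel jaw with a black rubber pad (on a 4 N/mm spring) on its +x face. The wheel drives it 12 mm per rad towards +x as the wheel turns clockwise. With the pointer at the mark a specimen is squeezed with about 8 N. Origin: bed level, at the back of the pad.
- wheel: Black handwheel, rim radius 75 mm (tube 12 mm), rim 12 mm above the origin, which is on its vertical axis, 60 mm above the bench. Its x axis points to the pointer. Clockwise from above tightens; end stop about 0.3 rad past the mark. With the brake off it needs 0.12 to 0.3 N m; with the brake on (hub up) it is held with about 1 N m. The hub is part of it.
- hub_axis (a point): On the wheel's axis, 76 mm above the bench, under the hub: an aluminium disc of radius 42 mm with an upright black grip bar 56 mm long (along the wheel's x), 14 mm thick, 30 mm high. The disc's upper face is 14 to 42 mm above this point: unknown, feel for it. The hub is sprung up: pushed down with about 8 N the brake lets go, then it sinks 3 mm in all, to its end at 16 N; 10 to 15 N is right.
- brake: Brake plate inside the housing under the wheel, unseen; it touches the wheel's spindle whenever the hub is up. Origin on the wheel's axis, 45 mm above the bench.
- thrust: Bottom stop of the hub, a plate inside the housing under the wheel, unseen; the wheel's spindle meets it when the hub is pushed right down (16 N) and must not be rammed into it. Origin on the wheel's axis, 22 mm above the bench.
- pointer (a point): Outer end of the red pointer on the wheel's rim, 97 mm from the wheel's axis, 75 mm above the bench. At the start it is 0.7 to 1.2 rad short of the mark (anticlockwise of it from above, on the clamp's +y side).
- mark (a point): The green mark on the scale at the housing's far (+x) side, 97 mm from the wheel's axis, straight along the clamp's +x, 75 mm above the bench; axes as the clamp's. When the pointer is in line the two points coincide.
- rack: Grey plastic specimen rack, fixed, 80 (x) x 190 (y) x 30 mm high, with two pockets 12 mm deep, 3 mm wider than a specimen, at y = -50 and +50 mm. Origin: centre of the underside.
- specimen: Orange test block to be clamped, 14 mm thick (x), 50 mm long (y), 60 mm high (z), 60 g, standing in one of the rack's pockets. Origin: centre of the underside.
- spare: White test block of the same size in the other pocket; leave it. Origin: centre of the underside.
- jar: Amber sample jar with white cap, 56 mm across, 75 mm high, loose; leave it. Origin: centre of the underside.
- cup: Steel cup, 64 mm across, 60 mm high, loose; leave it. Origin: centre of the underside.

How it is judged:
By the outcome, as a careful person would: the job done as asked, in the order asked, and still so for the second after the job is handed in, with the robot touching nothing.
It also fails if it takes over 58 s, if anything falls off the work surface, if the arm or the gripper's body presses on something with over 40 N, if the wrist force passes 120 N, or if a joint passes its speed limit or range.

## Working session

There is one attempt and no reset: what is moved stays moved. The work goes in short steps, Python scripts to look and compute and a tool call to move; the robot and the scene stay as the last step left them, time stands still between calls to the robot, and variables do not carry over. Pictures are saved under pics/ and viewed, and the job is handed in when it is done.

Besides the shell and the picture viewer there is one more tool, called as name(argument=value, ...), one argument or row to a line, values as JSON. send_rows: Moves the arm, as the interface text tells. Its arguments: {"type":"object","properties":{"increments":{"type":"array"},"hand":{"type":"number"},"grip_force":{"type":"number"}},"required":["increments"]}

```bash
mkdir -p pics; ls
python3 - <<'E'
from bench import sensors, optics
import cv2
print(sensors.sense())
for n in("scene","top"):
    d=optics.get_image(n)
    cv2.imwrite(f"pics/{n}0.png",d["pixels"])
    print({k:v for k,v in d.items() if k!="pixels"})
E
```

```text
pics
{'t': 0.0, 'joint_pos': array([ 1.07800439e+00,  3.42719892e-01,  1.52505377e+00, -1.56208062e-05,
        1.27539962e+00, -1.45977906e-01]), 'joint_vel': array([-2.13104721e-04, -4.82315694e-04,  2.71715635e-04,  7.67004538e-04,
        3.83061101e-05, -1.07862317e-03]), 'joint_torque': array([ 1.58296825e-03, -4.31229687e+01, -2.44222373e+01,  7.19431113e-02,
        5.58969914e-02, -1.36945919e-04]), 'position': array([0.17821828, 0.49337242, 0.22603361]), 'tcp_rot': array([-3.14002666e+00, -2.15140885e-04,  2.79478301e+00]), 'force': array([0.03973264, 0.3902476 , 0.94221736]), 'moment': array([ 0.02293593, -0.01658722,  0.04105099]), 'opening': 0.0918499784625999}
{'fx': 387.55651503671805, 'fy': 387.55651503671805, 'cx': 317.4692749190768, 'cy': 200.2100121717392, 'distortion': array([-0.07893858,  0.        ,  0.        ,  0.        ,  0.        ]), 'position': array([1.27780604, 0.18947304, 0.54149458]), 'attitude': array([-2.16724722, -0.0216708 ,  1.75247453])}
{'fx': 444.5997006435472, 'fy': 444.5997006435472, 'cx': 323.35515623744743, 'cy': 199.76105899624304, 'distortion': array([-0.10847884,  0.        ,  0.        ,  0.        ,  0.        ]), 'position': array([0.41353128, 0.07845125, 1.13564611]), 'attitude': array([-2.95513249e+00, -2.77675803e-03, -1.55747378e+00])}
```

View pics/scene0.png

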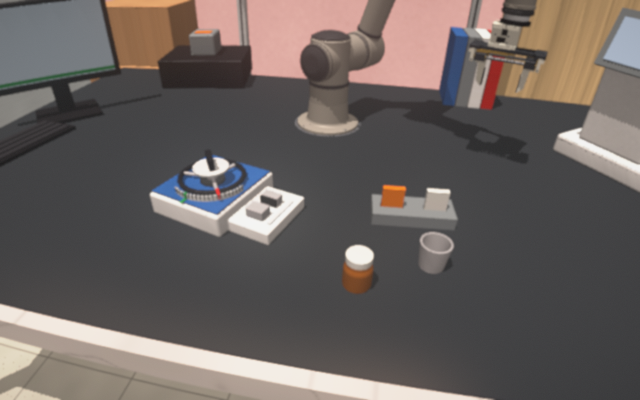

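View pics/top0.png

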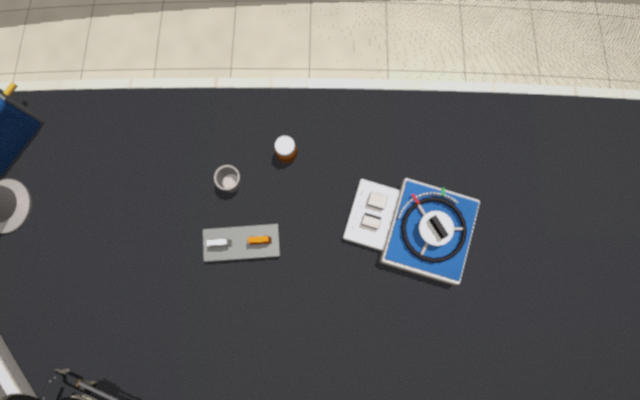

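The scene view shows the clamp at about (215,190), the rack at (413,210) with orange at (394,196), the jar at (358,270) and the cup at (435,252). In the top view the clamp wheel is at (436,228) and the rack at (241,243), with orange at (259,240). I'll zoom in next.

Run:
```python
import cv2
t=cv2.imread("pics/top0.png"); s=cv2.imread("pics/scene0.png")
def crop(im,x,y,w,h,k,n):
    c=cv2.resize(im[y:y+h,x:x+w],None,fx=k,fy=k,interpolation=cv2.INTER_CUBIC)
    for i in range(0,w,10): cv2.putText(c,str(x+i),(i*k,8),0,0.3,(0,255,255),1); cv2.line(c,(i*k,10),(i*k,14),(0,255,255),1)
    for i in range(0,h,10): cv2.putText(c,str(y+i),(0,i*k+4),0,0.3,(0,255,255),1)
    cv2.imwrite(n,c)
crop(t,340,172,145,115,5,"pics/t_clamp.png")
crop(t,195,215,95,55,8,"pics/t_rack.png")
crop(s,145,145,165,100,4,"pics/s_clamp.png")
```

```text
(no output)
```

View pics/t_clamp.png

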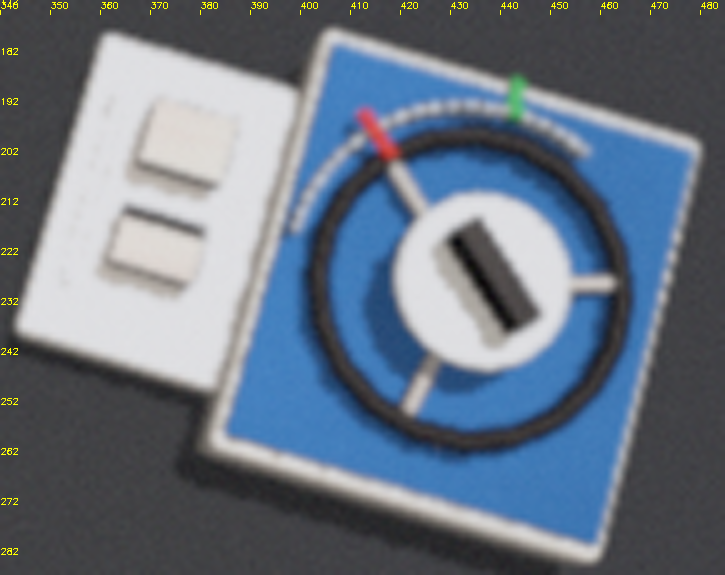

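View pics/t_rack.png

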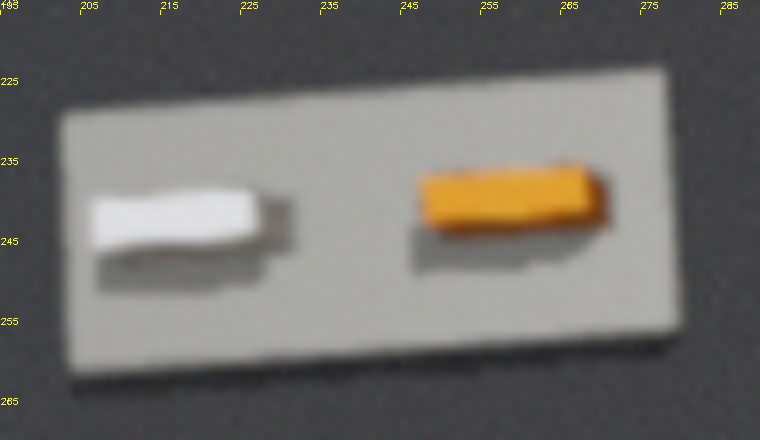

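View pics/s_clamp.png

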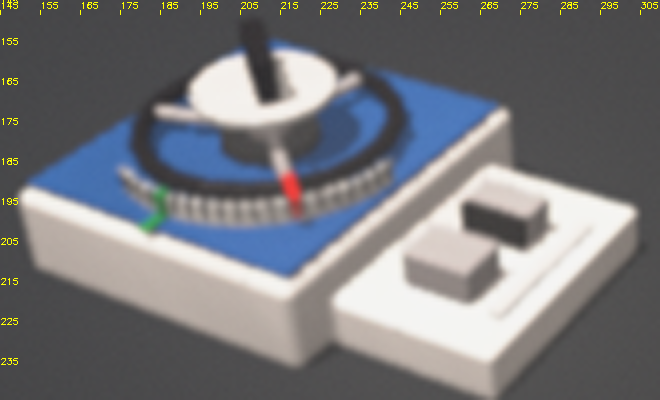

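```bash
cat > geo.py <<'E'
import numpy as np, cv2
from scipy.spatial.transform import Rotation as Ro
C={"scene":dict(f=387.55651503671805,c=(317.4692749190768,200.2100121717392),k=-0.07893858,p=[1.27780604,0.18947304,0.54149458],a=[-2.16724722,-0.0216708,1.75247453]),
"top":dict(f=444.5997006435472,c=(323.35515623744743,199.76105899624304),k=-0.10847884,p=[0.41353128,0.07845125,1.13564611],a=[-2.95513249,-2.77675803e-03,-1.55747378])}
def KD(n):
    c=C[n]; return np.array([[c['f'],0,c['c'][0]],[0,c['f'],c['c'][1]],[0,0,1.]]),np.array([c['k'],0,0,0,0]),np.array(c['p']),Ro.from_euler('xyz',c['a']).as_matrix()
def ray(n,u,v,z):
    K,D,p,R=KD(n)
    q=cv2.undistortPoints(np.array([[[u,v]]],float),K,D)[0,0]
    d=R@np.array([q[0],q[1],1]); return p+d*(z-p[2])/d[2]
def proj(n,P):
    K,D,p,R=KD(n); P=np.atleast_2d(P)
    rv,_=cv2.Rodrigues(R.T); return cv2.projectPoints(P.astype(float),rv,-R.T@p,K,D)[0][:,0]
E
python3 - <<'E'
from geo import *
t=lambda u,v,z:ray("top",340+u/5,172+v/5,z).round(4)
for n,a in dict(pp=(328,33,.06),pm=(700,148,.06),mm=(598,557,.06),mp=(213,440,.06),wheelrimL=(307,280,.072),R=(630,285,.072),T=(470,130,.072),B=(470,452,.072),hub=(482,282,.1),hubL=(393,282,.1),hubR=(572,282,.1),ptr=(365,112,.075),mark=(517,80,.075),bedpp=(105,35,.03),bedmp=(17,330,.03)).items(): print(n,t(*a))
r=lambda u,v,z:ray("top",195+u/8,215+v/8,z).round(4)
for n,a in dict(a=(62,112,.03),b=(665,68,.03),c=(680,330,.03),d=(72,372,.03),o1=(420,180,.078),o2=(583,165,.078),o3=(590,212,.078),o4=(428,222,.078)).items(): print(n,r(*a))
s=lambda u,v,z:ray("scene",145+u/4,145+v/4,z).round(4)
for n,a in dict(pp=(290,292,.06),pm=(20,190,.06),mp=(508,108,.06),bpp=(492,362,.03),bmp=(636,210,.03),ptr=(298,212,.075),mark=(160,192,.075)).items(): print("s",n,s(*a))
E
```

```text
pp [ 0.6731 -0.1264  0.06  ]
pm [ 0.6172 -0.313   0.06  ]
mm [ 0.4156 -0.2533  0.06  ]
mp [ 0.4707 -0.0666  0.06  ]
wheelrimL [ 0.5474 -0.1113  0.072 ]
R [ 0.5466 -0.2702  0.072 ]
T [ 0.6224 -0.1934  0.072 ]
B [ 0.4653 -0.1887  0.072 ]
hub [ 0.5438 -0.1897  0.1   ]
hubL [ 0.5434 -0.1471  0.1   ]
hubR [ 0.5442 -0.233   0.1   ]
ptr [ 0.63   -0.1409  0.075 ]
mark [ 0.6472 -0.2169  0.075 ]
bedpp [ 0.6775 -0.0173  0.03  ]
bedmp [0.5258 0.0269 0.03  ]
a [0.543 0.381 0.03 ]
b [0.56   0.1908 0.03  ]
c [0.4782 0.1837 0.03  ]
d [0.4617 0.3731 0.03  ]
o1 [0.5188 0.2583 0.078 ]
o2 [0.524  0.2096 0.078 ]
o3 [0.51  0.207 0.078]
o4 [0.5062 0.2554 0.078 ]
s pp [ 0.6863 -0.1184  0.06  ]
s pm [ 0.6284 -0.3068  0.06  ]
s mp [ 0.4801 -0.0607  0.06  ]
s bpp [ 0.6841 -0.0123  0.03  ]
s bmp [0.5302 0.0309 0.03  ]
s ptr [ 0.6364 -0.1324  0.075 ]
s mark [ 0.634  -0.2143  0.075 ]
```

```bash
cat > ov.py <<'E'
from geo import *
def tf(x,y,yaw,P):
    P=np.atleast_2d(np.array(P,float)); c,s=np.cos(yaw),np.sin(yaw)
    return np.c_[x+c*P[:,0]-s*P[:,1],y+s*P[:,0]+c*P[:,1],P[:,2]]
def circ(r,z,cx=0,cy=0,n=72):
    a=np.linspace(0,2*np.pi,n); return np.c_[cx+r*np.cos(a),cy+r*np.sin(a),0*a+z]
def box(x0,x1,y0,y1,z): return [[x0,y0,z],[x1,y0,z],[x1,y1,z],[x0,y1,z],[x0,y0,z]]
def clampmodel(hz):
    L=[box(-.11,.11,-.1,.1,.06),box(-.11,.11,-.1,.1,0),circ(.069,.072),circ(.081,.072),circ(.042,hz)]
    L+=[[[.016,.128,.03],[.016,.172,.03],[.016,.172,.054],[.016,.128,.054],[.016,.128,.03]]]
    L+=[[[0,.205,.03],[.08,.205,.03]],[[.097,-.01,.075],[.097,.01,.075]]]
    return L
def draw(img,n,Ls,x0,y0,w,h,k,out,col=(0,255,0)):
    c=cv2.resize(img[y0:y0+h,x0:x0+w],None,fx=k,fy=k,interpolation=cv2.INTER_CUBIC)
    for L in Ls:
        q=(proj(n,L)-[x0,y0]+.5)*k-.5
        cv2.polylines(c,[np.round(q*8).astype(np.int32)],False,col,1,cv2.LINE_AA,3)
    cv2.imwrite(out,c)
E
python3 - <<'E'
from ov import *
P=(.545,-.189,-.288)
Ls=[tf(*P,L) for L in clampmodel(.112)]
draw(cv2.imread("pics/top0.png"),"top",Ls,340,172,145,115,5,"pics/ov_t1.png")
draw(cv2.imread("pics/scene0.png"),"scene",Ls,145,145,165,100,4,"pics/ov_s1.png")
E
```

```text
(no output)
```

View pics/ov_t1.png

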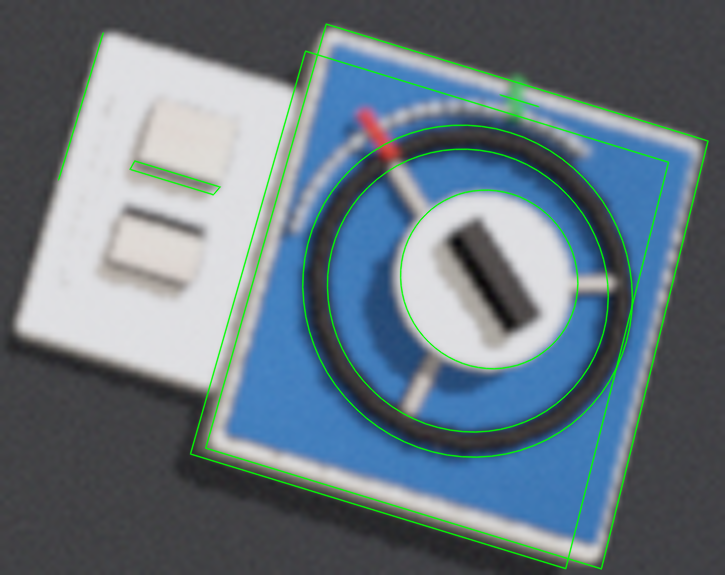

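View pics/ov_s1.png

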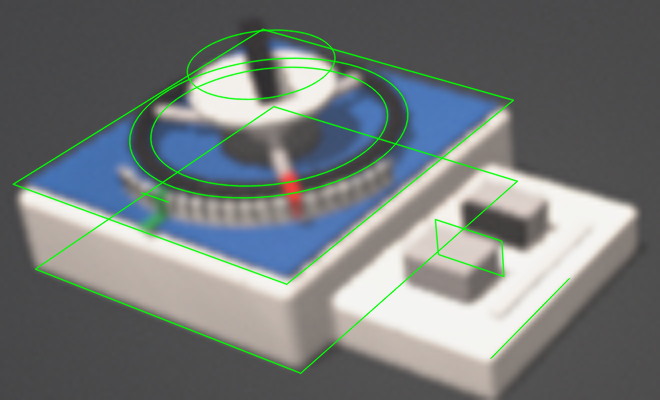

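Run:
```python
from ov import *
for h in (.09,.1,.11,.118): print(h,proj("top",[.545,-.19,h])[0].round(1),proj("scene",[.545,-.19,h])[0].round(1))
P=(.545,-.190,-.288)
for hz in (.092,.1):
  Ls=[tf(*P,L) for L in clampmodel(hz)]
  draw(cv2.imread("pics/scene0.png"),"scene",Ls[2:],145,145,165,100,4,f"pics/ov_s2_{int(hz*1000)}.png")
# rack
r=lambda u,v,z:ray("top",195+(u+.5)/8-.5,215+(v+.5)/8-.5,z)
pp=[r(*a) for a in ((62,112,.03),(665,68,.03),(680,330,.03),(72,372,.03))]
c=np.mean(pp,0);print(c)
o=[r(*a) for a in ((420,180,.078),(583,165,.078),(590,212,.078),(428,222,.078))];print(np.mean(o,0))
s=proj("scene",np.mean(o,0));print(s)
img=cv2.imread("pics/scene0.png");
c=cv2.resize(img[175:235,360:470],None,fx=7,fy=7,interpolation=cv2.INTER_CUBIC);cv2.imwrite("pics/s_rack.png",c)
```

```text
0.09 [435.5 228.4] [210.7 168.6]
0.1 [436.5 227.9] [210.2 164.8]
0.11 [437.6 227.4] [209.6 161.1]
0.118 [438.5 226.9] [209.2 158. ]
[0.51179101 0.2832815  0.03      ]
[0.51579549 0.2336438  0.078     ]
[[392.90875969 187.03124525]]
```

View pics/ov_s2_92.png

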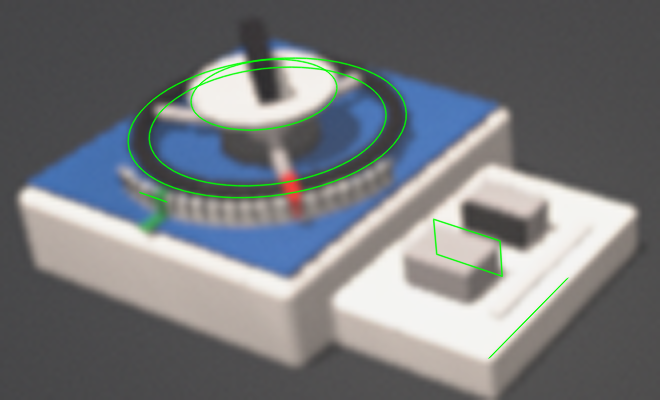

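View pics/s_rack.png

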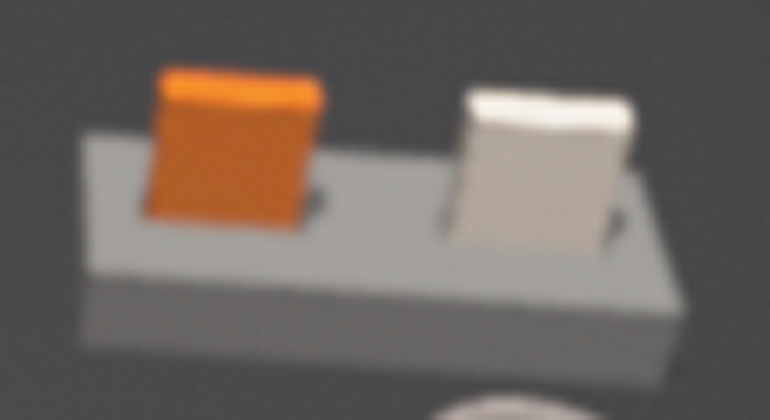

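```bash
cat > mv.py <<'E'
import sys,numpy as np
from scipy.spatial.transform import Rotation as Ro
from bench import sensors
def go(x,y,z,yaw,quiet=False):
    s=sensors.sense(); R0=Ro.from_euler('xyz',s['tcp_rot']); R1=Ro.from_euler('xyz',[np.pi,0,yaw])
    d=R0.inv().apply(np.array([x,y,z])-s['position'])/.025
    a=(R0.inv()*R1).as_rotvec()/np.deg2rad(6)
    print("t",round(s['t'],2),"pos",s['position'].round(4),"rot",s['tcp_rot'].round(4),"F",s['force'].round(1),"M",s['moment'].round(2),"op",round(s['opening'],4))
    print("dx,dy,dz",d.round(3),"ax,ay,az",a.round(3))
if __name__=="__main__": go(*[float(v) for v in sys.argv[1:5]])
E
python3 mv.py .516 .234 .13 1.659
```

```text
t 0.1 pos [0.1783 0.4934 0.2261] rot [-3.1403e+00 -2.0000e-04  2.7948e+00] F [ 0.5 -0.7  0.4] M [ 0.01 -0.01  0.02] op 0.0918
dx,dy,dz [-16.233  -5.163   3.849] ax,ay,az [-1.2000e-02  6.0000e-03  1.0846e+01]
```

send_rows(
  increments=[
    {"dx": -16.23, "dy": -5.16, "dz": 3.85, "az": 10.85},
    {"dx": -16.23, "dy": -5.16, "dz": 3.85, "az": 10.85},
    {"dx": -16.23, "dy": -5.16, "dz": 3.85, "az": 10.85},
    {"dx": -16.23, "dy": -5.16, "dz": 3.85, "az": 10.85},
    {"dx": -16.23, "dy": -5.16, "dz": 3.85, "az": 10.85},
  ],
  hand=0.3,
)

```text
$.increments[0]: bad value
```

```bash
python3 mv.py .516 .234 .13 1.659
```

```text
t 0.1 pos [0.1783 0.4934 0.2261] rot [-3.1403e+00 -2.0000e-04  2.7948e+00] F [ 0.5 -0.7  0.4] M [ 0.01 -0.01  0.02] op 0.0918
dx,dy,dz [-16.233  -5.163   3.849] ax,ay,az [-1.2000e-02  6.0000e-03  1.0846e+01]
```

send_rows(
  increments=[
    {"dx": -1.5, "dy": -0.48, "dz": 0.35, "ax": 0, "ay": 0, "az": 1.0},
    {"dx": -3.0, "dy": -0.96, "dz": 0.7, "ax": 0, "ay": 0, "az": 2.0},
    {"dx": -4.5, "dy": -1.44, "dz": 1.05, "ax": 0, "ay": 0, "az": 3.0},
    {"dx": -6.0, "dy": -1.9, "dz": 1.4, "ax": 0, "ay": 0, "az": 4.0},
    {"dx": -7.5, "dy": -2.4, "dz": 1.75, "ax": 0, "ay": 0, "az": 5.0},
  ],
  hand=0.3,
)

```text
t: 0.52
position: [0.3351, 0.3719, 0.1818]
tcp_rot: [-3.14, 0.0, 2.267]
force: [0.3, 1.3, 0.3]
opening: 0.0657
```

```bash
python3 mv.py .516 .234 .13 1.659
```

```text
t 0.52 pos [0.3351 0.3719 0.1818] rot [-3.1400e+00  5.0000e-04  2.2666e+00] F [0.3 1.3 0.3] M [-0.02  0.03 -0.04] op 0.0657
dx,dy,dz [-8.871  2.02   2.073] ax,ay,az [-0.013  0.009  5.802]
```

send_rows(
  increments=[
    {"dx": -1.6, "dy": 0.35, "dz": 0.35, "ax": 0, "ay": 0, "az": 1.0},
    {"dx": -3.2, "dy": 0.7, "dz": 0.7, "ax": 0, "ay": 0, "az": 2.0},
    {"dx": -4.8, "dy": 1.05, "dz": 1.05, "ax": 0, "ay": 0, "az": 3.0},
    {"dx": -6.4, "dy": 1.4, "dz": 1.4, "ax": 0, "ay": 0, "az": 4.1},
    {"dx": -7.9, "dy": 1.75, "dz": 1.75, "ax": 0, "ay": 0, "az": 5.2},
  ],
)

```text
t: 0.93
position: [0.4962, 0.2468, 0.1375]
tcp_rot: [-3.14, 0.001, 1.716]
force: [1.0, 1.1, 0.6]
opening: 0.0646
```

```bash
python3 mv.py .516 .234 .13 1.659
```

```text
t 0.93 pos [0.4962 0.2468 0.1375] rot [-3.1399e+00  1.3000e-03  1.7162e+00] F [1.  1.1 0.6] M [-0.08  0.01  0.05] op 0.0646
dx,dy,dz [-0.622  0.71   0.3  ] ax,ay,az [-0.015  0.013  0.547]
```

send_rows(
  increments=[
    {"dx": -0.4, "dy": 0.45, "dz": 0.2, "ax": 0, "ay": 0, "az": 0.35},
    {"dx": -0.62, "dy": 0.71, "dz": 0.3, "ax": -0.015, "ay": 0.013, "az": 0.55},
    {"dx": -0.62, "dy": 0.71, "dz": 0.3, "ax": -0.015, "ay": 0.013, "az": 0.55},
    {"dx": -0.62, "dy": 0.71, "dz": 0.3, "ax": -0.015, "ay": 0.013, "az": 0.55},
  ],
)

```text
t: 1.27
position: [0.515, 0.2347, 0.1298]
tcp_rot: [-3.14, -0.0, 1.66]
force: [-0.3, -0.3, -0.7]
opening: 0.0637
```

```bash
cat > snap.py <<'E'
import sys,cv2
from bench import optics
# name out x y w h k
n,out,x,y,w,h,k=sys.argv[1],sys.argv[2],*map(int,sys.argv[3:8])
im=optics.get_image(n)["pixels"]; cv2.imwrite("pics/raw_"+out,im)
cv2.imwrite("pics/"+out,cv2.resize(im[y:y+h,x:x+w],None,fx=k,fy=k,interpolation=cv2.INTER_CUBIC))
E
python3 mv.py .516 .234 .05 1.659; python3 snap.py scene s1.png 340 130 150 110 5
```

```text
t 1.27 pos [0.515  0.2347 0.1298] rot [-3.1402e+00 -3.0000e-04  1.6604e+00] F [-0.3 -0.3 -0.7] M [-0.08  0.03  0.02] op 0.0637
dx,dy,dz [-0.032  0.042  3.192] ax,ay,az [-0.013 -0.003  0.014]
```

View pics/s1.png

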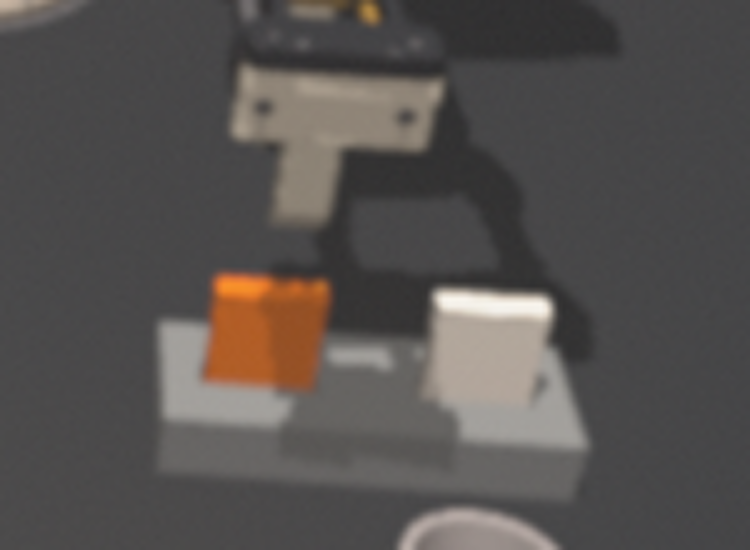

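Run:
```python
from geo import *
for P in ([.515+.032,.2347+.003,.130],[.523,.235,.078],[.516,.2345,.078],[.51,.234,.078]): 
    q=proj("scene",P)[0]; print(P,((q-[340,130])*5+2).round(0))
```

```text
[0.547, 0.2377, 0.13] [290. 223.]
[0.523, 0.235, 0.078] [269. 296.]
[0.516, 0.2345, 0.078] [268. 288.]
[0.51, 0.234, 0.078] [268. 281.]
```

```bash
python3 snap.py top t1.png 190 180 110 90 7
python3 - <<'E'
from geo import *
for s in(1,-1):
    P=[.515+s*.032,.2347+s*.003,.130]; q=proj("top",P)[0]; print(P,((q-[190,180])*7+3).round(0))
E
```

```text
[0.547, 0.2377, 0.13] [446. 304.]
[0.483, 0.2317, 0.13] [456. 501.]
```

View pics/t1.png

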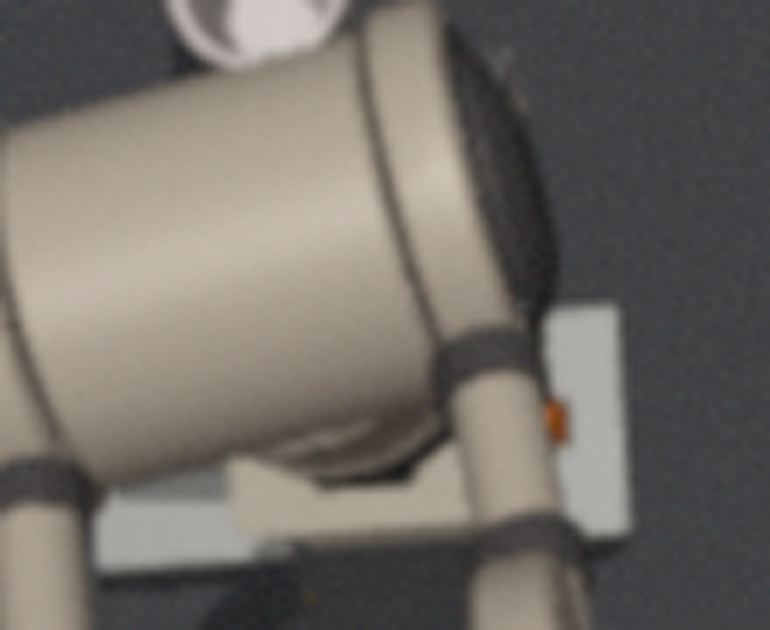

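send_rows(
  increments=[
    {"dx": 0.0, "dy": 0.04, "dz": 0.8, "ax": -0.013, "ay": 0, "az": 0.01},
    {"dx": 0.0, "dy": 0.04, "dz": 1.6, "ax": -0.013, "ay": 0, "az": 0.01},
    {"dx": 0.0, "dy": 0.04, "dz": 2.4, "ax": -0.013, "ay": 0, "az": 0.01},
    {"dx": 0.0, "dy": 0.04, "dz": 3.2, "ax": -0.013, "ay": 0, "az": 0.01},
    {"dx": 0.0, "dy": 0.04, "dz": 3.2, "ax": -0.013, "ay": 0, "az": 0.01},
  ],
)

```text
t: 1.78
position: [0.5124, 0.2362, 0.0477]
tcp_rot: [-3.137, 0.001, 1.664]
force: [-1.1, -0.4, -0.4]
opening: 0.0644
```

```bash
python3 mv.py .516 .234 .05 1.659; python3 snap.py scene s2.png 340 130 150 110 5
```

```text
t 1.78 pos [0.5124 0.2362 0.0477] rot [-3.1367e+00  7.0000e-04  1.6636e+00] F [-1.1 -0.4 -0.4] M [-0.07  0.13  0.07] op 0.0644
dx,dy,dz [-0.101  0.134 -0.094] ax,ay,az [-0.047  0.007  0.044]
```

View pics/s2.png

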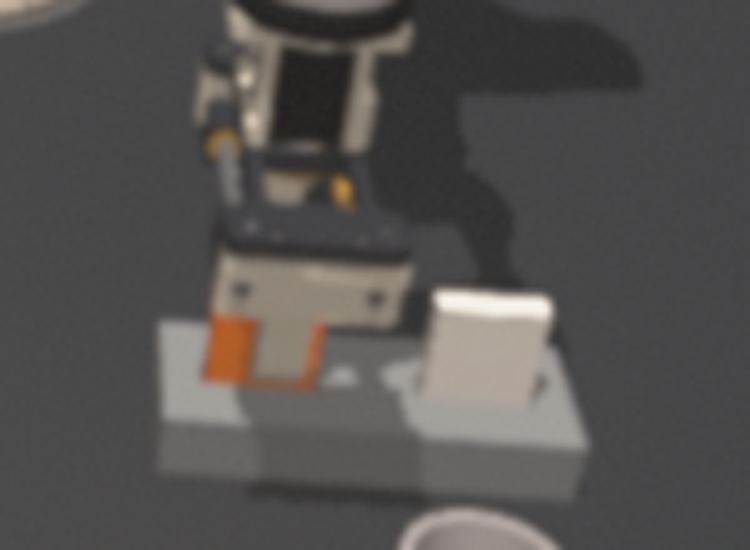

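Run:
```python
from geo import *
f=lambda P:((proj("scene",P)[0]-[340,130])*5+2).round(0)
d=np.array([np.cos(.09),np.sin(.09),0]);e=np.array([-np.sin(.09),np.cos(.09),0])
c=np.array([.5124,.2362,.0477])
print("finger tip outer", f(c+d*.035), f(c+d*.035+e*.0095),f(c+d*.035-e*.0095), f(c+d*.051))
for y in(.230,.234):
  s=np.array([.516,y,.03]); print(y,f(s+d*.007),f(s+d*.007+e*.025),f(s+d*.007-e*.025))
```

```text
finger tip outer [269. 382.] [290. 384.] [248. 381.] [272. 403.]
0.23 [246. 382.] [300. 386.] [192. 378.]
0.234 [255. 383.] [309. 387.] [201. 379.]
```

```bash
python3 mv.py .516 .2325 .05 1.659
```

```text
t 1.83 pos [0.5136 0.2364 0.0495] rot [-3.1391e+00  2.0000e-04  1.6634e+00] F [-0.8  0.5  0.3] M [-0.03  0.06 -0.01] op 0.0642
dx,dy,dz [-0.164  0.082 -0.02 ] ax,ay,az [-0.024  0.002  0.042]
```

send_rows(
  increments=[
    {"dx": -0.16, "dy": 0.08, "dz": -0.02, "ax": -0.02, "ay": 0, "az": 0.04},
    {"dx": -0.16, "dy": 0.08, "dz": -0.02, "ax": -0.02, "ay": 0, "az": 0.04},
    {"dx": -0.16, "dy": 0.08, "dz": -0.02, "ax": -0.02, "ay": 0, "az": 0.04},
  ],
)

```text
t: 2.08
position: [0.5167, 0.233, 0.0516]
tcp_rot: [3.139, -0.0, 1.66]
force: [-0.3, 0.0, 0.0]
opening: 0.0639
```

```bash
python3 mv.py .516 .2325 .05 1.659
```

```text
t 2.08 pos [0.5167 0.233  0.0516] rot [ 3.1394e+00 -3.0000e-04  1.6595e+00] F [-0.3  0.   0. ] M [-0.12  0.08  0.  ] op 0.0639
dx,dy,dz [-0.017 -0.029  0.064] ax,ay,az [ 0.021 -0.003  0.005]
```

send_rows(
  increments=[
    {"dx": 0, "dy": -0.02, "dz": 0.06, "ax": 0.02, "ay": 0, "az": 0},
    {"dx": 0, "dy": -0.02, "dz": 0.06, "ax": 0.02, "ay": 0, "az": 0},
    {"dx": 0, "dy": -0.02, "dz": 0.06, "ax": 0.02, "ay": 0, "az": 0},
    {"dx": 0, "dy": -0.02, "dz": 0.06, "ax": 0.02, "ay": 0, "az": 0},
    {"dx": 0, "dy": -0.02, "dz": 0.06, "ax": 0.02, "ay": 0, "az": 0},
  ],
  hand=1,
  grip_force=8,
)

```text
t: 2.5
position: [0.5162, 0.2329, 0.0502]
tcp_rot: [3.141, -0.0, 1.659]
force: [0.0, 0.9, 0.1]
opening: 0.0353
```

```bash
python3 mv.py .516 .2325 .05 1.659
```

```text
t 2.5 pos [0.5162 0.2329 0.0502] rot [ 3.1414e+00 -3.0000e-04  1.6595e+00] F [0.  0.9 0.1] M [-0.09  0.03  0.02] op 0.0353
dx,dy,dz [-0.016 -0.009  0.006] ax,ay,az [ 0.002 -0.003  0.005]
```

send_rows(
  increments=[
    {"dx": 0, "dy": 0, "dz": 0, "ax": 0, "ay": 0, "az": 0},
    {"dx": 0, "dy": 0, "dz": 0, "ax": 0, "ay": 0, "az": 0},
    {"dx": 0, "dy": 0, "dz": 0, "ax": 0, "ay": 0, "az": 0},
    {"dx": 0, "dy": 0, "dz": 0, "ax": 0, "ay": 0, "az": 0},
    {"dx": 0, "dy": 0, "dz": 0, "ax": 0, "ay": 0, "az": 0},
  ],
)

```text
t: 2.92
position: [0.5164, 0.2329, 0.0501]
tcp_rot: [3.141, -0.0, 1.659]
force: [0.6, 0.3, -1.2]
opening: 0.0137
```

```bash
python3 mv.py .516 .2325 .05 1.659; python3 snap.py scene s3.png 340 130 150 110 5
```

```text
t 2.92 pos [0.5164 0.2329 0.0501] rot [ 3.1411e+00 -4.0000e-04  1.6594e+00] F [ 0.6  0.3 -1.2] M [-0.09 -0.07  0.03] op 0.0137
dx,dy,dz [-0.015 -0.017  0.006] ax,ay,az [ 0.005 -0.004  0.004]
```

View pics/s3.png

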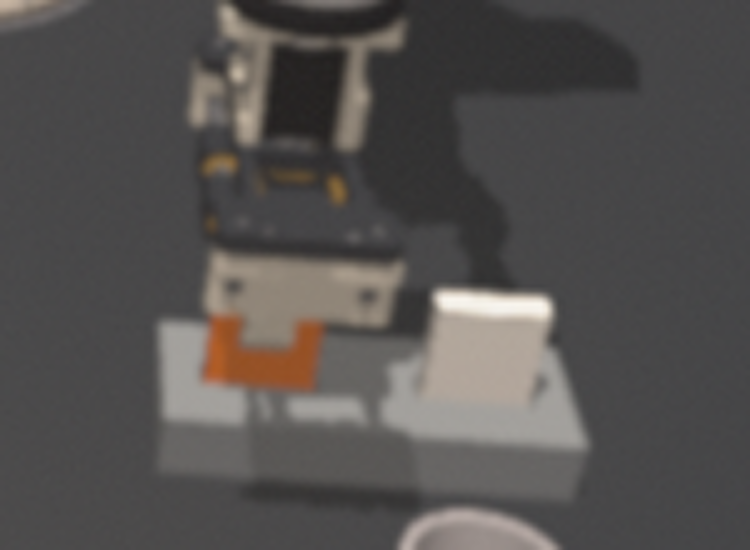

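send_rows(
  increments=[
    {"dx": 0, "dy": 0, "dz": 0, "ax": 0, "ay": 0, "az": 0},
    {"dx": 0, "dy": 0, "dz": -0.6, "ax": 0, "ay": 0, "az": 0},
    {"dx": 0, "dy": 0, "dz": -1.5, "ax": 0, "ay": 0, "az": 0},
    {"dx": 0, "dy": 0, "dz": -2.7, "ax": 0, "ay": 0, "az": 0},
    {"dx": 0, "dy": 0, "dz": -4, "ax": 0, "ay": 0, "az": 0},
  ],
  grip_force=20,
)

```text
t: 3.38
position: [0.5153, 0.2326, 0.1501]
tcp_rot: [-3.139, 0.0, 1.659]
force: [2.1, 0.1, -0.4]
opening: 0.0137
```

```bash
python3 mv.py .5934 -.0465 .15 1.283
```

```text
t 3.38 pos [0.5153 0.2326 0.1501] rot [-3.1388e+00  3.0000e-04  1.6594e+00] F [ 2.1  0.1 -0.4] M [-0.02  0.   -0.07] op 0.0137
dx,dy,dz [-1.1395e+01  2.1260e+00  3.0000e-03] ax,ay,az [-0.026  0.008  3.594]
```

send_rows(
  increments=[
    {"dx": -1.2, "dy": 0.2, "dz": 0, "ax": -0.02, "ay": 0, "az": 0.4},
    {"dx": -2.7, "dy": 0.5, "dz": 0, "ax": -0.02, "ay": 0, "az": 0.85},
    {"dx": -4.2, "dy": 0.8, "dz": 0, "ax": -0.02, "ay": 0, "az": 1.3},
    {"dx": -5.7, "dy": 1.07, "dz": 0, "ax": -0.02, "ay": 0, "az": 1.8},
    {"dx": -7.2, "dy": 1.35, "dz": 0, "ax": -0.02, "ay": 0, "az": 2.3},
  ],
)

```text
t: 3.8
position: [0.5647, 0.0547, 0.1501]
tcp_rot: [-3.141, 0.001, 1.417]
force: [0.2, 0.3, 0.1]
opening: 0.0136
```

```bash
python3 mv.py .5934 -.0465 .15 1.283
```

```text
t 3.8 pos [0.5647 0.0547 0.1501] rot [-3.1406e+00  7.0000e-04  1.4165e+00] F [0.2 0.3 0.1] M [-0.1   0.05  0.05] op 0.0136
dx,dy,dz [-3.825  1.756  0.007] ax,ay,az [-0.009  0.007  1.275]
```

send_rows(
  increments=[
    {"dx": -1.5, "dy": 0.7, "dz": 0, "ax": 0, "ay": 0, "az": 0.5},
    {"dx": -2.9, "dy": 1.3, "dz": 0, "ax": 0, "ay": 0, "az": 1.0},
    {"dx": -3.7, "dy": 1.7, "dz": 0, "ax": 0, "ay": 0, "az": 1.25},
    {"dx": -3.83, "dy": 1.76, "dz": 0, "ax": 0, "ay": 0, "az": 1.27},
    {"dx": -3.83, "dy": 1.76, "dz": 0, "ax": 0, "ay": 0, "az": 1.27},
  ],
)

```text
t: 4.22
position: [0.5934, -0.0481, 0.1497]
tcp_rot: [-3.14, 0.001, 1.281]
force: [-0.3, 1.3, -1.3]
opening: 0.0136
```

```bash
python3 mv.py .5934 -.0465 .10 1.283; python3 snap.py scene s4.png 145 100 170 140 4
```

```text
t 4.22 pos [ 0.5934 -0.0481  0.1497] rot [-3.1399e+00  7.0000e-04  1.2810e+00] F [-0.3  1.3 -1.3] M [-0.06  0.13  0.03] op 0.0136
dx,dy,dz [ 0.063 -0.014  1.989] ax,ay,az [-0.016  0.007 -0.019]
```

View pics/s4.png

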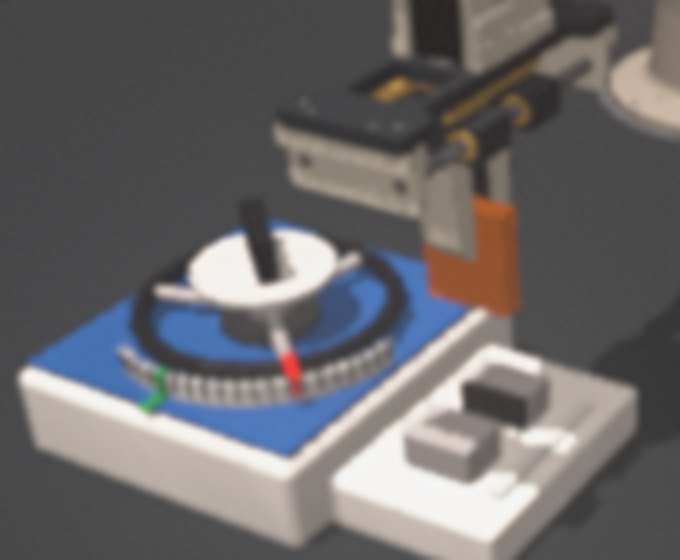

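send_rows(
  increments=[
    {"dx": 0, "dy": 0.02, "dz": 0.5, "ax": 0, "ay": 0, "az": -0.02},
    {"dx": 0, "dy": 0.02, "dz": 1.2, "ax": 0, "ay": 0, "az": -0.02},
    {"dx": 0, "dy": 0.02, "dz": 1.8, "ax": 0, "ay": 0, "az": -0.02},
    {"dx": 0, "dy": 0.02, "dz": 1.8, "ax": 0, "ay": 0, "az": -0.02},
    {"dx": 0, "dy": 0.02, "dz": 1.8, "ax": 0, "ay": 0, "az": -0.02},
  ],
)

```text
t: 4.68
position: [0.5927, -0.045, 0.1044]
tcp_rot: [-3.137, 0.0, 1.287]
force: [0.4, -0.6, 0.3]
opening: 0.0137
```

```bash
python3 mv.py .5937 -.0482 .10 1.283; python3 snap.py scene s5.png 225 135 90 110 7;python3 snap.py top t5.png 330 150 120 110 5
python3 - <<'E'
from ov import *
# predicted jaw/specimen model in raw_s5
P=(.545,-.190,-.288)
L=[tf(*P,l) for l in [box(-.001,.013,.125,.175,.03),box(-.001,.013,.125,.175,.068),[[.016,.128,.054],[.016,.172,.054]]]]
draw(cv2.imread("pics/raw_s5.png"),"scene",L,225,135,90,110,7,"pics/s5o.png")
E
```

```text
t 4.68 pos [ 0.5927 -0.045   0.1044] rot [-3.1373e+00  3.0000e-04  1.2872e+00] F [ 0.4 -0.6  0.3] M [-0.11  0.05  0.01] op 0.0137
dx,dy,dz [-0.112  0.076  0.176] ax,ay,az [-0.041  0.003  0.04 ]
```

View pics/s5o.png

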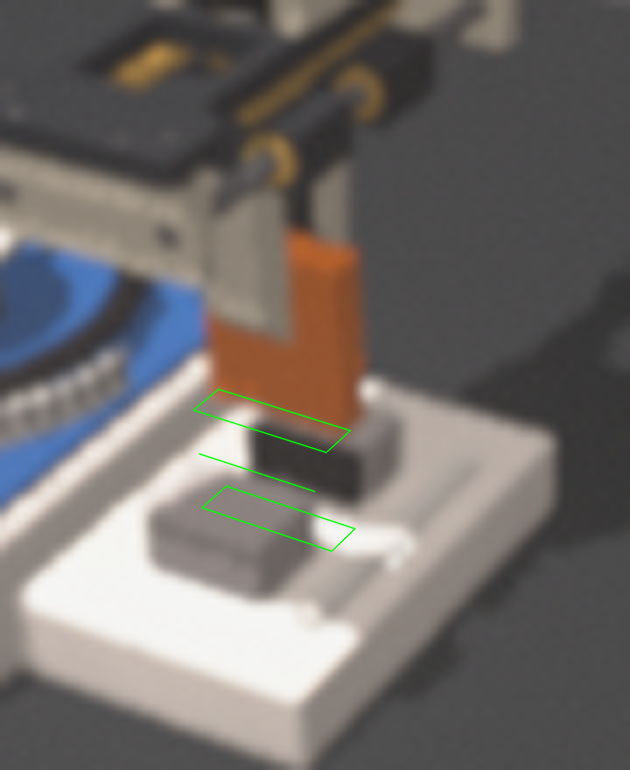

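View pics/t5.png

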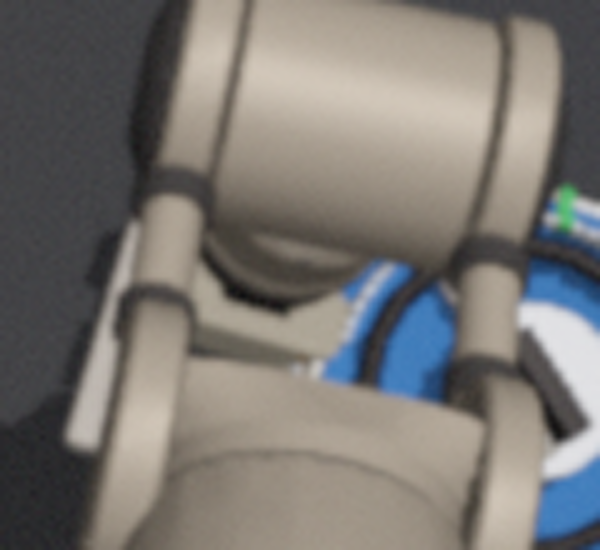

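send_rows(
  increments=[
    {"dx": -0.11, "dy": 0.07, "dz": 0.1, "ax": -0.04, "ay": 0, "az": 0.04},
    {"dx": -0.11, "dy": 0.07, "dz": 0.1, "ax": -0.04, "ay": 0, "az": 0.04},
    {"dx": -0.11, "dy": 0.07, "dz": 0.1, "ax": -0.04, "ay": 0, "az": 0.04},
    {"dx": -0.11, "dy": 0.07, "dz": 0.1, "ax": -0.04, "ay": 0, "az": 0.04},
  ],
)

```text
t: 5.12
position: [0.5949, -0.049, 0.1038]
tcp_rot: [3.138, 0.0, 1.282]
force: [-0.3, 0.4, 0.0]
opening: 0.0139
```

```bash
python3 mv.py .5937 -.0482 .10 1.283; python3 snap.py scene s6.png 225 135 90 75 8; python3 mv.py .5937 -.0482 .10 1.283
python3 - <<'E'
import cv2
im=cv2.imread("pics/raw_s6.png")
x,y,w,h,k=245,160,60,70,11
c=cv2.resize(im[y:y+h,x:x+w],None,fx=k,fy=k,interpolation=cv2.INTER_CUBIC)
for i in range(0,w,5): cv2.putText(c,str(x+i),(int((i+.5)*k),8),0,0.3,(0,255,255),1); cv2.line(c,(int((i+.5)*k),10),(int((i+.5)*k),14),(0,255,255),1)
for i in range(0,h,5): cv2.putText(c,str(y+i),(0,int((i+.5)*k)+4),0,0.3,(0,255,255),1)
cv2.imwrite("pics/s6z.png",c[:600+170])
E
```

```text
t 5.12 pos [ 0.5949 -0.049   0.1038] rot [3.1376e+00 1.0000e-04 1.2821e+00] F [-0.3  0.4  0. ] M [-0.12  0.1   0.04] op 0.0139
dx,dy,dz [ 0.018 -0.057  0.15 ] ax,ay,az [ 0.039  0.001 -0.008]
t 5.17 pos [ 0.5949 -0.049   0.1037] rot [3.1378e+00 1.0000e-04 1.2822e+00] F [-0.6 -0.7 -0.6] M [-0.11  0.04  0.02] op 0.0138
dx,dy,dz [ 0.017 -0.055  0.146] ax,ay,az [ 0.037  0.001 -0.008]
```

View pics/s6z.png

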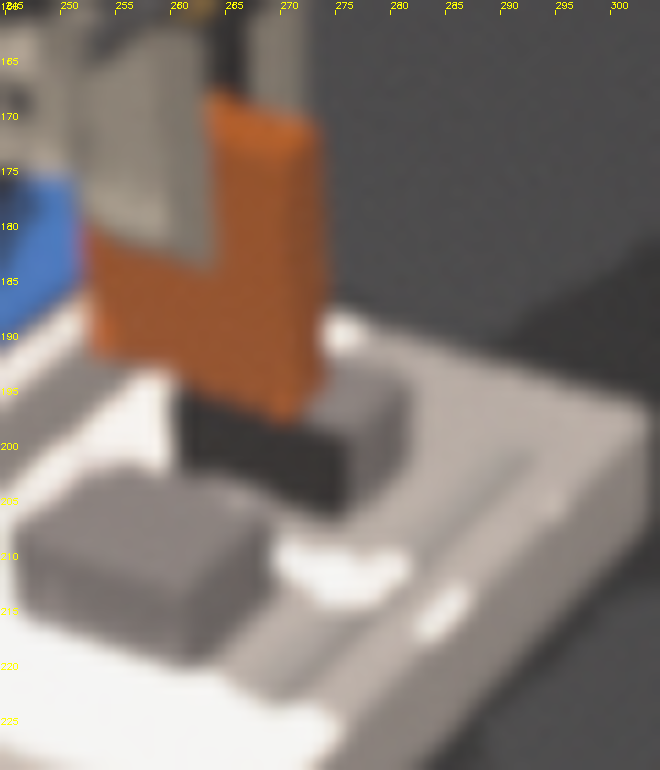

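```bash
cat > ba.py <<'E'
from geo import *
from scipy.optimize import least_squares
from scipy.spatial.transform import Rotation as Ro
def projp(n,P,d):
    K,D,p,R=KD(n); p=p+d[:3]; R=R@Ro.from_rotvec(d[3:]).as_matrix(); P=np.atleast_2d(np.array(P,float))
    rv,_=cv2.Rodrigues(R.T); return cv2.projectPoints(P,rv,-R.T@p,K,D)[0][:,0]
def loc(x,y,w,P):
    P=np.atleast_2d(np.array(P,float)); c,s=np.cos(w),np.sin(w)
    return np.c_[x+c*P[:,0]-s*P[:,1],y+s*P[:,0]+c*P[:,1],P[:,2]]
z11=lambda u,v:(245+(u+.5)/11-.5,160+(v+.5)/11-.5)
t5=lambda u,v:(340+(u+.5)/5-.5,172+(v+.5)/5-.5)
s4=lambda u,v:(145+(u+.5)/4-.5,145+(v+.5)/4-.5)
r8=lambda u,v:(195+(u+.5)/8-.5,215+(v+.5)/8-.5)
k7=lambda u,v:(360+(u+.5)/7-.5,175+(v+.5)/7-.5)
# specimen in hand at s6
S6=[((.007,-.025,0),z11(95,352)),((.007,.025,0),z11(293,424)),((-.007,.025,0),z11(323,385)),((.007,.025,.06),z11(293,155)),((-.007,.025,.06),z11(318,128))]
# specimen in rack at start
RS=[((.007,.025,.06),k7(320,108)),((.007,-.025,.06),k7(158,103)),((-.007,-.025,.06),k7(165,72)),((-.007,.025,.06),k7(318,83))]
RT=[((.007,.025,.06),r8(420,180)),((.007,-.025,.06),r8(583,165)),((-.007,-.025,.06),r8(590,212)),((-.007,.025,.06),r8(428,222))]
CS=[((.016,.172,.054),z11(270,505)),((.016,.128,.054),z11(100,470)),((0,0,.072),s4(270,128))]
CT=[((.016,.172,.054),t5(137,157)),((.016,.128,.054),t5(216,184)),((0,0,.072),t5(468.5,290.5)),((0.0,.0,.06),None)]
HT=[((.11,.1,.057),t5(328,36)),((.11,-.1,.057),t5(698,148)),((-.11,-.1,.057),t5(598,555)),((-.11,.1,.057),t5(213,440))]
def res(p,full=False):
    ds,dt=p[:6],p[6:12]; cx,cy,cw=p[12:15]; oy,oz=p[15:17]; xb0,xb1=p[17:19]; hub=p[19]; rx,ry=p[20:22]
    r=[]
    def add(n,d,x,y,w,L,oz=0,oyy=0,wt=1.):
        for m,q in L:
            if q is None: continue
            P=loc(x,y,w,[[m[0],m[1]+oyy,m[2]+oz]]); r.extend(wt*(projp(n,P,d)[0]-q))
    add("scene",ds,.5949,-.049,1.2821-np.pi/2,S6,.0717+oz,oy)
    # rack specimen, before grasp: free in pocket
    add("scene",ds,rx,ry,.089,RS,.018); add("top",dt,rx,ry,.089,RT,.018)
    add("scene",ds,cx,cy,cw,CS); add("top",dt,cx,cy,cw,CT[:3]); add("top",dt,cx,cy,cw,HT,wt=.4)
    bed=[((xb1,.205,.03),s4(492,360)),((xb0,.205,.03),s4(635,210))]; add("scene",ds,cx,cy,cw,bed)
    bt=[((xb1,.205,.03),t5(103,35)),((xb0,.205,.03),t5(17,328))]; add("top",dt,cx,cy,cw,bt)
    add("scene",ds,cx,cy,cw,[((0,0,hub),s4(263,88))]); add("top",dt,cx,cy,cw,[((0,0,hub),t5(482.5,282))])
    nd=len(r)
    r=[v/.5 for v in r]
    for d in(ds,dt): r.extend(d[:3]/.002); r.extend(d[3:]/.004)
    r.append((oy+.0015)/.002); r.append(oz/.001); r.append((rx-.5164)/.001); 
    r.append((ry-(.2329+oy))/.0007)
    return (np.array(r),nd) if full else np.array(r)
p0=np.r_[np.zeros(12),.545,-.19,-.288,-.0015,0,-.08,.08,.095,.516,.2325]
if __name__=="__main__":
    o=least_squares(res,p0,x_scale=np.r_[[.002]*3,[.004]*3,[.002]*3,[.004]*3,[.005]*2,.01,[.002]*2,[.005]*3,[.002]*2],loss='soft_l1')
    p=o.x; r,nd=res(p,True)
    print("scene d",p[:6].round(4),"top d",p[6:12].round(4)); print("clamp",p[12:15].round(4),"oy,oz",p[15:17].round(4),"bed",p[17:19].round(3),"hub",p[19].round(4),"rack sp",p[20:22].round(4))
    print((r[:nd]*.5).reshape(-1,2).round(1).tolist())
    J=o.jac; cov=np.linalg.pinv(J.T@J); print("sd clamp",np.sqrt(np.diag(cov))[12:20].round(4))
    sl=loc(*p[12:15],[[.006,.15,0]]); print("slot",sl)
E
python3 ba.py
```

```text
scene d [-0.0002 -0.0006 -0.      0.0007 -0.0036  0.0005] top d [ 0.0001 -0.0001  0.0017  0.0012  0.0018 -0.0028]
clamp [ 0.5481 -0.1924 -0.2872] oy,oz [-0.0013  0.0009] bed [-0.079  0.078] hub 0.0977 rack sp [0.5169 0.2319]
[[-0.7, 0.3], [0.3, -0.2], [1.0, 0.2], [-1.1, 0.3], [0.3, -0.2], [-0.1, -0.1], [0.7, -0.9], [-0.6, 0.3], [-0.4, 0.2], [0.0, -0.3], [0.4, 0.1], [-0.1, 0.1], [-0.7, 0.3], [0.7, 0.3], [-0.5, -2.0], [-0.2, -0.5], [-0.1, 0.4], [1.1, 0.2], [0.1, -0.6], [-0.1, -0.9], [0.6, -0.5], [0.1, 0.9], [-0.6, 0.5], [-0.1, -0.1], [0.5, 0.5], [0.1, 0.0], [-0.5, -0.1], [0.1, 0.0], [0.0, -0.3]]
sd clamp [0.0018 0.0019 0.0065 0.0018 0.001  0.0016 0.0015 0.0016]
slot [[ 0.59631986 -0.05020361  0.        ]]
```

```bash
cat >> ba.py <<'E'
def solve():
    return least_squares(res,p0,x_scale=np.r_[[.002]*3,[.004]*3,[.002]*3,[.004]*3,[.005]*2,.01,[.002]*2,[.005]*3,[.002]*2],loss='soft_l1').x
def rayp(n,q,z,d):
    K,D,p,R=KD(n); p=p+d[:3]; R=R@Ro.from_rotvec(d[3:]).as_matrix()
    a=cv2.undistortPoints(np.array([[q]],float),K,D)[0,0]; v=R@np.array([a[0],a[1],1]); return p+v*(z-p[2])/v[2]
def toclamp(P,p):
    c,s=np.cos(p[14]),np.sin(p[14]); d=P[:2]-p[12:14]; return np.array([c*d[0]+s*d[1],-s*d[0]+c*d[1]])
E
python3 - <<'E'
from ba import *
p=solve(); np.save("p.npy",p)
print("pad bottom right",toclamp(rayp("scene",z11(345,520),.03,p[:6]),p))
for z in(.05,.054): print("pad top",z,toclamp(rayp("scene",s4(463,203),z,p[:6]),p),toclamp(rayp("scene",s4(527,222),z,p[:6]),p))
print("fixed jaw",[toclamp(rayp("scene",z11(*a),.054,p[:6]),p).round(4) for a in ((15,530),(190,575),(270,505),(100,470))])
print("top pad edge",toclamp(rayp("top",t5(125,207),.054,p[6:12]),p),toclamp(rayp("top",t5(204,233),.054,p[6:12]),p))
print("ptr",toclamp(rayp("top",t5(365,112),.075,p[6:12]),p),toclamp(rayp("scene",s4(298,212),.075,p[:6]),p))
print("mark",toclamp(rayp("top",t5(516,100),.075,p[6:12]),p))
# bar ends in top
for z in(.128,): 
  a=[toclamp(rayp("top",t5(*q),z,p[6:12]),p) for q in ((447,240),(477,220),(540,313),(508,333))]; print("bar",np.round(a,4))
E
python3 mv.py .5957 -.0493 .08 1.283
```

```text
pad bottom right [-0.01536697  0.16702416]
pad top 0.05 [-0.01329875  0.12732626] [-0.01439075  0.16983805]
pad top 0.054 [-0.0083754   0.13094777] [-0.00945851  0.17311356]
fixed jaw [array([0.0472, 0.1307]), array([0.0433, 0.1695]), array([0.0159, 0.1702]), array([0.0219, 0.1334])]
top pad edge [-0.00885093  0.17057007] [-0.00964557  0.1295914 ]
ptr [0.06779726 0.07214269] [0.06751088 0.07674382]
mark [0.09621052 0.00191612]
bar [[ 0.0074  0.0272]
 [ 0.0206  0.0162]
 [-0.0125 -0.0231]
 [-0.0259 -0.0111]]
t 5.17 pos [ 0.5949 -0.049   0.1037] rot [3.1378e+00 1.0000e-04 1.2822e+00] F [-0.6 -0.7 -0.6] M [-0.11  0.04  0.02] op 0.0138
dx,dy,dz [-0.002  0.031  0.946] ax,ay,az [ 0.037  0.001 -0.008]
```

send_rows(
  increments=[
    {"dx": 0.01, "dy": 0.015, "dz": 0.3, "ax": 0.037, "ay": 0, "az": -0.01},
    {"dx": 0.01, "dy": 0.015, "dz": 0.65, "ax": 0.037, "ay": 0, "az": -0.01},
    {"dx": 0.01, "dy": 0.015, "dz": 0.95, "ax": 0.037, "ay": 0, "az": -0.01},
    {"dx": 0.01, "dy": 0.015, "dz": 0.95, "ax": 0.037, "ay": 0, "az": -0.01},
    {"dx": 0.01, "dy": 0.015, "dz": 0.95, "ax": 0.037, "ay": 0, "az": -0.01},
  ],
)

```text
t: 5.58
position: [0.5948, -0.0488, 0.0788]
tcp_rot: [-3.139, 0.0, 1.283]
force: [0.6, -0.1, -1.0]
opening: 0.0137
```

```bash
python3 mv.py .5953 -.0487 .07 1.283; python3 snap.py scene s7.png 235 155 75 75 10;  python3 mv.py .5953 -.0487 .07 1.283
```

```text
t 5.58 pos [ 0.5948 -0.0488  0.0788] rot [-3.1394e+00  3.0000e-04  1.2831e+00] F [ 0.6 -0.1 -1. ] M [-0.11  0.16  0.01] op 0.0137
dx,dy,dz [0.01  0.02  0.351] ax,ay,az [-0.021  0.002  0.001]
t 5.63 pos [ 0.5952 -0.0489  0.0794] rot [-3.1406e+00  2.0000e-04  1.2832e+00] F [-0.6 -0.1  0.4] M [-0.12  0.04 -0.01] op 0.0143
dx,dy,dz [0.007 0.002 0.377] ax,ay,az [-0.009  0.002  0.002]
```

View pics/s7.png

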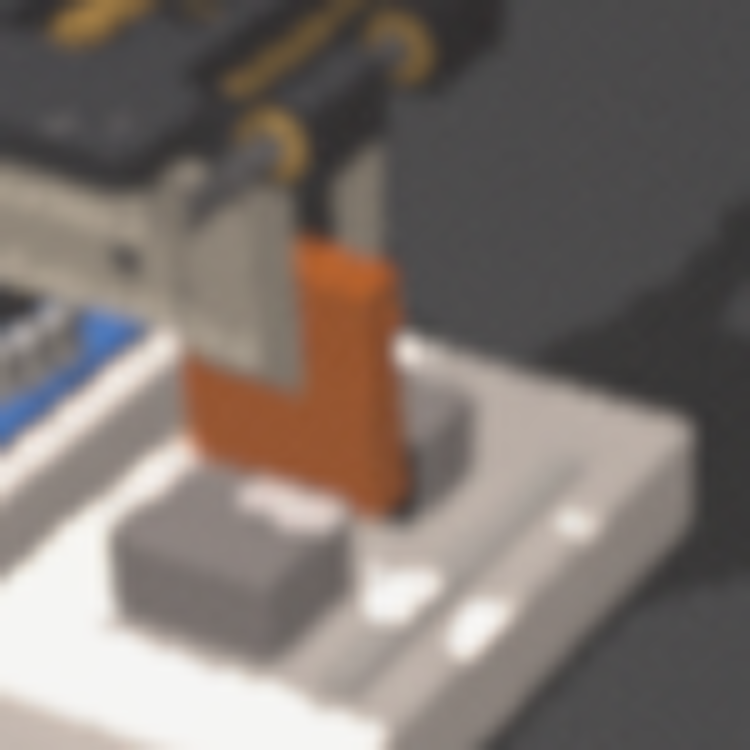

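send_rows(
  increments=[
    {"dx": 0.01, "dy": 0, "dz": 0.15, "ax": -0.01, "ay": 0, "az": 0},
    {"dx": 0.01, "dy": 0, "dz": 0.3, "ax": -0.01, "ay": 0, "az": 0},
    {"dx": 0.01, "dy": 0, "dz": 0.45, "ax": -0.01, "ay": 0, "az": 0},
    {"dx": 0.01, "dy": 0, "dz": 0.55, "ax": -0.01, "ay": 0, "az": 0},
    {"dx": 0.01, "dy": 0, "dz": 0.55, "ax": -0.01, "ay": 0, "az": 0},
  ],
)

```text
t: 6.05
position: [0.5948, -0.0486, 0.0649]
tcp_rot: [-3.14, 0.0, 1.283]
force: [-0.6, -0.7, -1.1]
opening: 0.0139
```

```bash
python3 mv.py .5953 -.0487 .062 1.283
```

```text
t 6.05 pos [ 0.5948 -0.0486  0.0649] rot [-3.1404e+00  3.0000e-04  1.2831e+00] F [-0.6 -0.7 -1.1] M [-0.12  0.09  0.03] op 0.0139
dx,dy,dz [-0.     0.019  0.117] ax,ay,az [-0.011  0.003  0.001]
```

send_rows(
  increments=[
    {"dx": 0, "dy": 0.015, "dz": 0.06, "ax": -0.01, "ay": 0, "az": 0},
    {"dx": 0, "dy": 0.015, "dz": 0.12, "ax": -0.01, "ay": 0, "az": 0},
    {"dx": 0, "dy": 0.015, "dz": 0.12, "ax": -0.01, "ay": 0, "az": 0},
  ],
)

```text
t: 6.3
position: [0.5954, -0.0487, 0.0621]
tcp_rot: [3.141, 0.0, 1.283]
force: [0.5, 0.2, -1.0]
opening: 0.0136
```

send_rows(
  increments=[
    {"dx": 0, "dy": 0, "dz": 0.03, "ax": 0, "ay": 0, "az": 0},
    {"dx": 0, "dy": 0, "dz": 0.03, "ax": 0, "ay": 0, "az": 0},
  ],
)

```text
t: 6.47
position: [0.5954, -0.0487, 0.0621]
tcp_rot: [3.141, 0.0, 1.283]
force: [-1.8, 0.2, 5.6]
opening: 0.0141
```

send_rows(
  increments=[
    {"dx": 0, "dy": 0, "dz": 0, "ax": 0, "ay": 0, "az": 0},
    {"dx": 0, "dy": 0, "dz": 0, "ax": 0, "ay": 0, "az": 0},
    {"dx": 0, "dy": 0, "dz": 0, "ax": 0, "ay": 0, "az": 0},
    {"dx": 0, "dy": 0, "dz": 0, "ax": 0, "ay": 0, "az": 0},
  ],
  hand=0.55,
)

```text
t: 6.8
position: [0.5954, -0.0488, 0.062]
tcp_rot: [3.141, 0.0, 1.283]
force: [0.7, 0.6, -0.3]
opening: 0.036
```

```bash
python3 mv.py .5953 -.0487 .062 1.283
```

```text
t 6.8 pos [ 0.5954 -0.0488  0.062 ] rot [3.1408e+00 3.0000e-04 1.2832e+00] F [ 0.7  0.6 -0.3] M [-0.09  0.04 -0.  ] op 0.036
dx,dy,dz [ 0.    -0.006 -0.001] ax,ay,az [0.008 0.003 0.002]
```

Released. I'll lift straight up, then look.

send_rows(
  increments=[
    {"dx": 0, "dy": 0, "dz": -0.5, "ax": 0, "ay": 0, "az": 0},
    {"dx": 0, "dy": 0, "dz": -1.2, "ax": 0, "ay": 0, "az": 0},
    {"dx": 0, "dy": 0, "dz": -2.4, "ax": 0, "ay": 0, "az": 0},
    {"dx": 0, "dy": 0, "dz": -3.8, "ax": 0, "ay": 0, "az": 0},
    {"dx": 0, "dy": 0, "dz": -5, "ax": 0, "ay": 0, "az": 0},
  ],
)

```text
t: 7.22
position: [0.5953, -0.0487, 0.1886]
tcp_rot: [3.141, 0.0, 1.283]
force: [1.3, -0.0, -0.1]
opening: 0.0414
```

```bash
python3 snap.py scene s8.png 145 130 170 120 4; python3 mv.py .548 -.1924 .18 .5
python3 - <<'E'
from ba import *
p=np.load("p.npy")
# pixel for pts
print(toclamp(np.array([.5953,-.0487]),p))
E
```

```text
t 7.27 pos [ 0.5982 -0.0492  0.1953] rot [ 3.1299e+00 -7.0000e-04  1.2833e+00] F [ 2.8 -1.   4.1] M [-0.07  0.01 -0.03] op 0.0413
dx,dy,dz [-6.063 -0.308  0.604] ax,ay,az [ 0.104 -0.05   7.479]
[0.00459594 0.15115306]
```

View pics/s8.png

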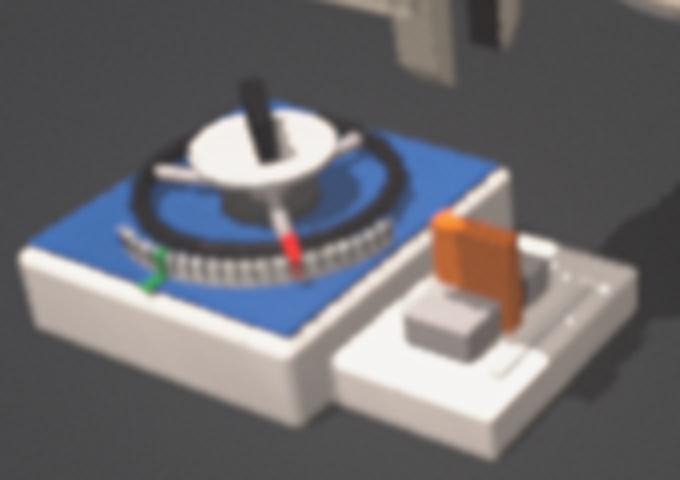

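Run:
```python
import cv2
for n,x,y,w,h,k,o in(("top0",405,190,62,62,12,"tz"),("scene0",165,145,75,60,10,"sz")):
    im=cv2.imread(f"pics/{n}.png")
    c=cv2.resize(im[y:y+h,x:x+w],None,fx=k,fy=k,interpolation=cv2.INTER_CUBIC)
    c=c[:600]
    cv2.imwrite(f"pics/{o}.png",c)
```

```text
(no output)
```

View pics/tz.png

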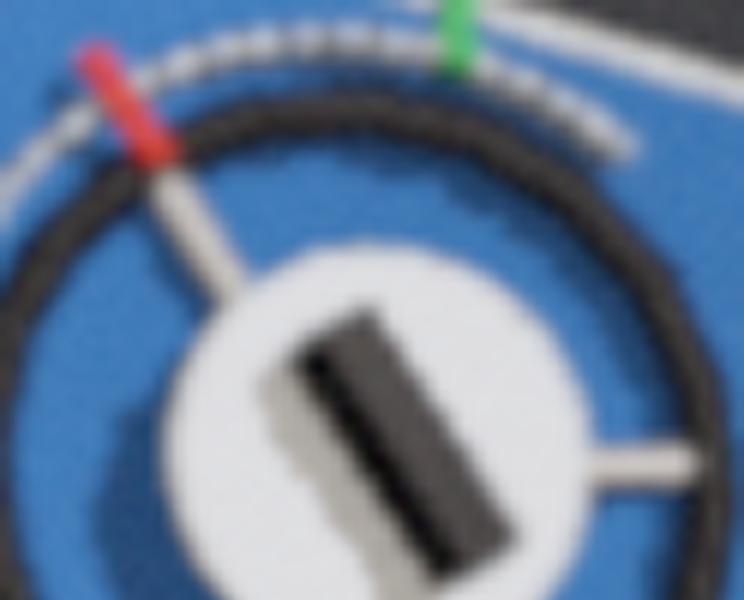

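View pics/sz.png

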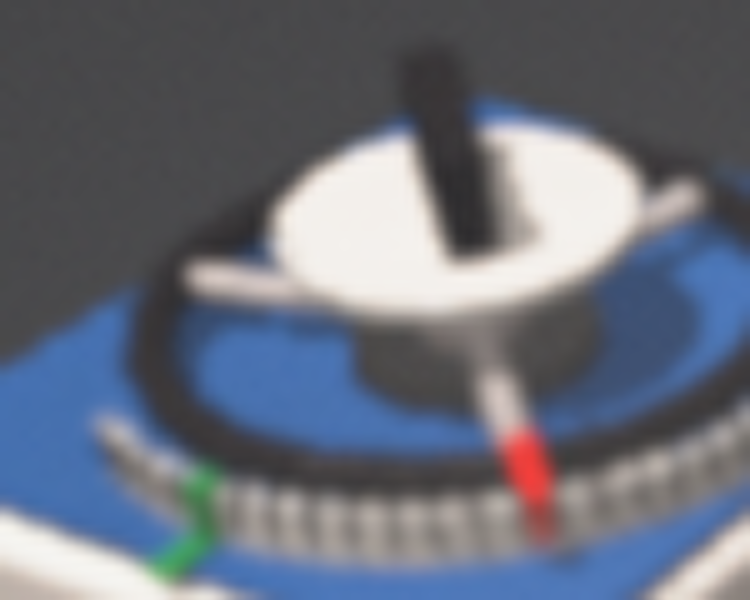

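Run:
```python
from ba import *
p=np.load("p.npy")
q=lambda u,v:(405+(u+.5)/12-.5,190+(v+.5)/12-.5)
T=lambda u,v,z:toclamp(rayp("top",q(u,v),z,p[6:12]),p)
a,b=T(349,326,.128),T(489,555,.128); print("bar",a,b,(a+b)/2,np.arctan2(*(a-b)[::-1]))
for e in(((320,340),(460,575)),((378,312),(518,535))):
    a,b=T(*e[0],.128),T(*e[1],.128);print(np.arctan2(*(a-b)[::-1]),np.linalg.norm(a-b))
a,b=T(95,48,.075),T(230,290,.075); print("ptr",a,b,np.arctan2(*(a-b)[::-1]),np.arctan2(*a[::-1]),np.linalg.norm(a))
print("mark",T(458,60,.075), T(458,60,.062))
w=lambda u,v:(165+(u+.5)/10-.5,145+(v+.5)/10-.5)
S=lambda u,v,z:toclamp(rayp("scene",w(u,v),z,p[:6]),p)
print("s ptr",S(543,530,.075),S(527,435,.075),"mark",S(203,475,.075),S(213,530,.062))
print("hub ell", (S(270,225,.0977)+S(645,205,.0977))/2)
```

```text
bar [0.01716084 0.01859012] [-0.01766591 -0.01883534] [-0.00025254 -0.00012261] 0.8213498122388712
0.8101911348670282 0.05206183408044542
0.8330043620637269 0.05019002877977466
ptr [0.06879975 0.07277776] [0.0287238  0.03320411] 0.7790919173533409 0.8134885256980702 0.10014992996629453
mark [0.08897005 0.00029194] [ 0.09257451 -0.00241518]
s ptr [0.06756579 0.07603549] [0.03901321 0.04839301] mark [ 0.08642823 -0.00412282] [ 0.08824795 -0.00242421]
hub ell [-0.00212202 -0.00213639]
```

```bash
python3 mv.py .548 -.1924 .17 .533
```

```text
t 7.27 pos [ 0.5982 -0.0492  0.1953] rot [ 3.1299e+00 -7.0000e-04  1.2833e+00] F [ 2.8 -1.   4.1] M [-0.07  0.01 -0.03] op 0.0413
dx,dy,dz [-6.063 -0.313  1.004] ax,ay,az [ 0.104 -0.048  7.164]
```

send_rows(
  increments=[
    {"dx": -1.0, "dy": -0.05, "dz": 0.1, "ax": 0.1, "ay": 0, "az": 1.1},
    {"dx": -2.0, "dy": -0.1, "dz": 0.3, "ax": 0.1, "ay": 0, "az": 2.2},
    {"dx": -3.0, "dy": -0.15, "dz": 0.45, "ax": 0.1, "ay": -0.02, "az": 3.3},
    {"dx": -4.0, "dy": -0.2, "dz": 0.6, "ax": 0.1, "ay": -0.03, "az": 4.4},
    {"dx": -4.9, "dy": -0.25, "dz": 0.8, "ax": 0.1, "ay": -0.04, "az": 5.5},
  ],
)

```text
t: 7.68
position: [0.5573, -0.1662, 0.175]
tcp_rot: [3.14, -0.0, 0.702]
force: [0.2, -0.4, -0.2]
opening: 0.0414
```

```bash
python3 mv.py .548 -.1924 .16 .533
```

```text
t 7.68 pos [ 0.5573 -0.1662  0.175 ] rot [ 3.1403e+00 -1.0000e-04  7.0160e-01] F [ 0.2 -0.4 -0.2] M [-0.09  0.08 -0.07] op 0.0414
dx,dy,dz [-0.959  0.561  0.599] ax,ay,az [ 0.012 -0.002  1.61 ]
```

send_rows(
  increments=[
    {"dx": -0.5, "dy": 0.3, "dz": 0.2, "ax": 0.01, "ay": 0, "az": 0.8},
    {"dx": -0.9, "dy": 0.5, "dz": 0.4, "ax": 0.01, "ay": 0, "az": 1.5},
    {"dx": -0.96, "dy": 0.56, "dz": 0.6, "ax": 0.01, "ay": 0, "az": 1.61},
    {"dx": -0.96, "dy": 0.56, "dz": 0.6, "ax": 0.01, "ay": 0, "az": 1.61},
    {"dx": -0.96, "dy": 0.56, "dz": 0.6, "ax": 0.01, "ay": 0, "az": 1.61},
  ],
)

```text
t: 8.1
position: [0.548, -0.1918, 0.1596]
tcp_rot: [-3.141, -0.0, 0.535]
force: [-0.0, -0.3, -0.6]
opening: 0.0411
```

```bash
python3 mv.py .548 -.1924 .16 .533; python3 snap.py scene s9.png 145 110 130 100 6; python3 mv.py .548 -.1924 .16 .533
```

```text
t 8.1 pos [ 0.548  -0.1918  0.1596] rot [-3.1409e+00 -1.0000e-04  5.3510e-01] F [-0.  -0.3 -0.6] M [-0.1   0.16 -0.02] op 0.0411
dx,dy,dz [-0.012  0.019 -0.016] ax,ay,az [-0.007 -0.     0.02 ]
t 8.15 pos [ 0.5483 -0.1917  0.1599] rot [-3.1415e+00 -4.0000e-04  5.3540e-01] F [ 0.3 -0.1  0.4] M [-0.06  0.12 -0.01] op 0.0414
dx,dy,dz [-0.025  0.019 -0.003] ax,ay,az [-0.001 -0.004  0.023]
```

View pics/s9.png

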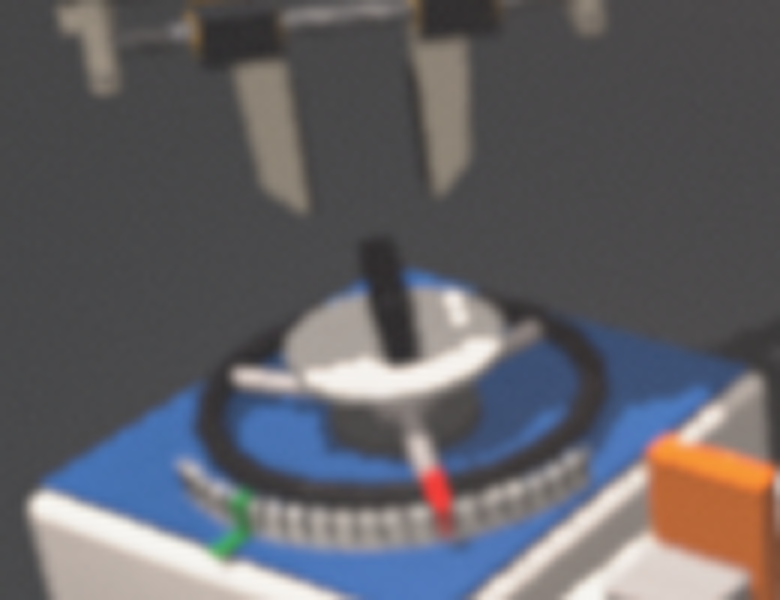

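```bash
python3 - <<'E'
from ba import *
p=np.load("p.npy")
f=lambda P:((projp("scene",P,p[:6])[0]-[145,110])*6+2.5).round(0)
print("tcp",f([.5483,-.1917,.16]))
d=np.array([np.sin(.5354),-np.cos(.5354),0]); c=np.array([.5483,-.1917,.16])
print("tips",f(c+d*.0207),f(c-d*.0207))
w=.533; x=np.array([np.cos(w),np.sin(w),0]); h=np.array([.5481,-.1924,.0])
for s in(1,-1):
  for t in(.007,-.007):
    print("bar",s,t,f(h+s*.028*x+t*np.array([-x[1],x[0],0])+[0,0,.128]),f(h+s*.028*x+t*np.array([-x[1],x[0],0])+[0,0,.098]))
E
python3 - <<'E'
import cv2
im=cv2.imread("pics/raw_s9.png"); x,y,w,h,k=185,125,50,55,14
cv2.imwrite("pics/s9z.png",cv2.resize(im[y:y+h,x:x+w],None,fx=k,fy=k,interpolation=cv2.INTER_CUBIC))
E
```

```text
tcp [375. 197.]
tips [319. 205.] [431. 189.]
bar 1 0.007 [413. 303.] [423. 373.]
bar 1 -0.007 [375. 309.] [386. 379.]
bar -1 0.007 [394. 239.] [404. 306.]
bar -1 -0.007 [358. 244.] [369. 312.]
```

View pics/s9z.png

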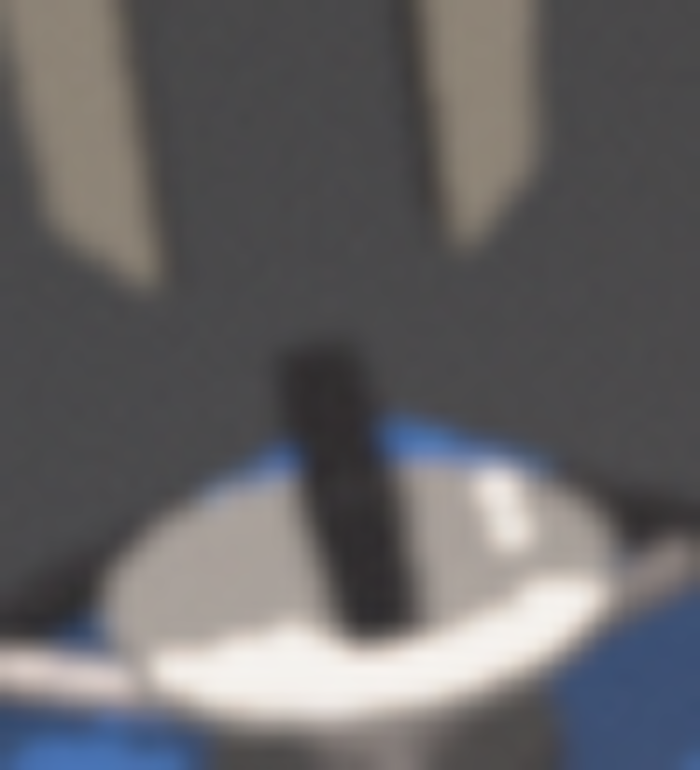

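send_rows(
  increments=[
    {"dx": -0.02, "dy": 0.02, "dz": 0.3, "ax": 0, "ay": 0, "az": 0.02},
    {"dx": -0.02, "dy": 0.02, "dz": 0.7, "ax": 0, "ay": 0, "az": 0.02},
    {"dx": -0.02, "dy": 0.02, "dz": 1.1, "ax": 0, "ay": 0, "az": 0.02},
    {"dx": -0.02, "dy": 0.02, "dz": 1.4, "ax": 0, "ay": 0, "az": 0.02},
    {"dx": -0.02, "dy": 0.02, "dz": 1.4, "ax": 0, "ay": 0, "az": 0.02},
  ],
)

```text
t: 8.57
position: [0.547, -0.1915, 0.1224]
tcp_rot: [-3.138, 0.002, 0.534]
force: [-0.2, -0.5, 0.4]
opening: 0.0413
```

```bash
python3 mv.py .548 -.1924 .12 .533; python3 snap.py scene s10.png 185 115 60 70 11; python3 mv.py .548 -.1924 .12 .533
```

```text
t 8.57 pos [ 0.547  -0.1915  0.1224] rot [-3.1379e+00  1.9000e-03  5.3380e-01] F [-0.2 -0.5  0.4] M [-0.11  0.18  0.04] op 0.0413
dx,dy,dz [0.018 0.052 0.096] ax,ay,az [-0.035  0.018  0.008]
t 8.62 pos [ 0.5474 -0.1919  0.1235] rot [-3.1391e+00  1.1000e-03  5.3360e-01] F [-0.4 -0.5  0.4] M [-0.09  0.16  0.02] op 0.0414
dx,dy,dz [0.008 0.03  0.139] ax,ay,az [-0.024  0.011  0.006]
```

View pics/s10.png

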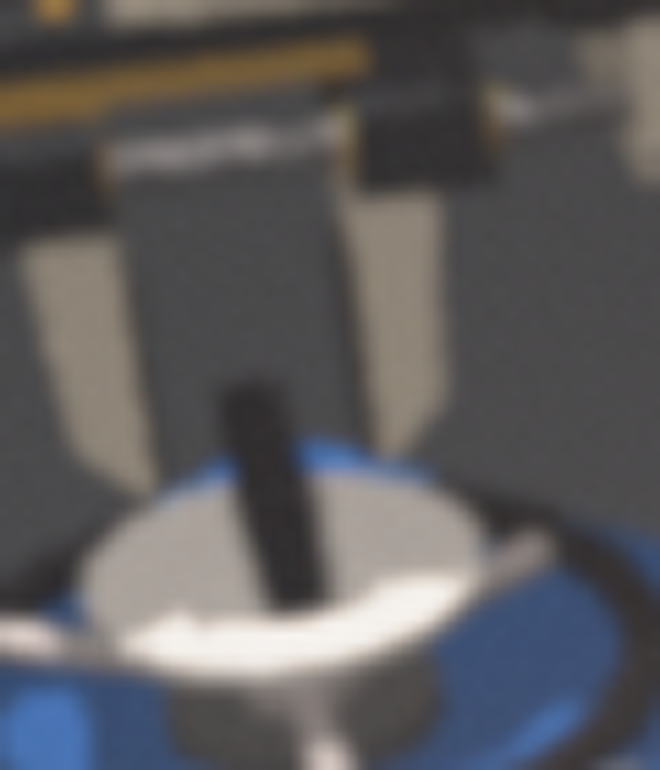

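send_rows(
  increments=[
    {"dx": 0.01, "dy": 0.03, "dz": 0.2, "ax": -0.02, "ay": 0.01, "az": 0},
    {"dx": 0.01, "dy": 0.03, "dz": 0.4, "ax": -0.02, "ay": 0.01, "az": 0},
    {"dx": 0.01, "dy": 0.03, "dz": 0.6, "ax": -0.02, "ay": 0.01, "az": 0},
    {"dx": 0.01, "dy": 0.03, "dz": 0.6, "ax": -0.02, "ay": 0.01, "az": 0},
    {"dx": 0.01, "dy": 0.03, "dz": 0.6, "ax": -0.02, "ay": 0.01, "az": 0},
  ],
)

```text
t: 9.03
position: [0.5478, -0.1923, 0.1082]
tcp_rot: [-3.141, 0.0, 0.534]
force: [0.9, -0.4, 0.0]
opening: 0.0409
```

```bash
python3 mv.py .548 -.1924 .104 .533
```

```text
t 9.03 pos [ 0.5478 -0.1923  0.1082] rot [-3.1407e+00  4.0000e-04  5.3360e-01] F [ 0.9 -0.4  0. ] M [-0.11  0.14 -0.02] op 0.0409
dx,dy,dz [0.004 0.007 0.166] ax,ay,az [-0.009  0.004  0.005]
```

send_rows(
  increments=[
    {"dx": 0, "dy": 0, "dz": 0.06, "ax": 0, "ay": 0, "az": 0},
    {"dx": 0, "dy": 0, "dz": 0.12, "ax": 0, "ay": 0, "az": 0},
    {"dx": 0, "dy": 0, "dz": 0.16, "ax": 0, "ay": 0, "az": 0},
  ],
)

```text
t: 9.28
position: [0.5479, -0.1923, 0.1042]
tcp_rot: [-3.141, 0.0, 0.534]
force: [0.4, -0.4, 0.7]
opening: 0.0414
```

send_rows(
  increments=[
    {"dx": 0, "dy": 0, "dz": 0.04, "ax": 0, "ay": 0, "az": 0},
    {"dx": 0, "dy": 0, "dz": 0.08, "ax": 0, "ay": 0, "az": 0},
  ],
)

```text
t: 9.45
position: [0.5479, -0.1924, 0.1022]
tcp_rot: [-3.141, 0.0, 0.534]
force: [-0.6, 0.7, -0.3]
opening: 0.0413
```

send_rows(
  increments=[
    {"dx": 0, "dy": 0, "dz": 0.04, "ax": 0, "ay": 0, "az": 0},
    {"dx": 0, "dy": 0, "dz": 0.06, "ax": 0, "ay": 0, "az": 0},
  ],
)

```text
t: 9.62
position: [0.5479, -0.1923, 0.1005]
tcp_rot: [-3.141, 0.0, 0.534]
force: [-0.1, -0.1, 0.7]
opening: 0.0412
```

send_rows(
  increments=[
    {"dx": 0, "dy": 0, "dz": 0.04, "ax": 0, "ay": 0, "az": 0},
  ],
)

```text
t: 9.7
position: [0.548, -0.1924, 0.0995]
tcp_rot: [-3.141, 0.0, 0.534]
force: [-0.5, -0.1, 0.2]
opening: 0.0408
```

send_rows(
  increments=[
    {"dx": 0, "dy": 0, "dz": 0.04, "ax": 0, "ay": 0, "az": 0},
  ],
)

```text
t: 9.78
position: [0.548, -0.1924, 0.0985]
tcp_rot: [-3.141, 0.0, 0.534]
force: [-0.2, 0.1, -0.8]
opening: 0.0415
```

send_rows(
  increments=[
    {"dx": 0, "dy": 0, "dz": 0.04, "ax": 0, "ay": 0, "az": 0},
  ],
)

```text
t: 9.87
position: [0.5481, -0.1924, 0.0979]
tcp_rot: [-3.142, -0.0, 0.534]
force: [-2.8, 1.9, 8.5]
opening: 0.0414
```

send_rows(
  increments=[
    {"dx": 0, "dy": 0, "dz": -0.05, "ax": 0, "ay": 0, "az": 0},
    {"dx": 0, "dy": 0, "dz": -0.05, "ax": 0, "ay": 0, "az": 0},
  ],
)

```text
t: 10.03
position: [0.5483, -0.1925, 0.0995]
tcp_rot: [3.141, -0.001, 0.534]
force: [-0.1, 0.3, 0.5]
opening: 0.0414
```

```bash
python3 mv.py .5481 -.1924 .099 .533
```

```text
t 10.03 pos [ 0.5483 -0.1925  0.0995] rot [ 3.1411e+00 -5.0000e-04  5.3360e-01] F [-0.1  0.3  0.5] M [-0.11  0.15 -0.03] op 0.0414
dx,dy,dz [-0.004 -0.006  0.019] ax,ay,az [ 0.005 -0.005  0.006]
```

send_rows(
  increments=[
    {"dx": 0, "dy": 0, "dz": 0, "ax": 0, "ay": 0, "az": 0},
    {"dx": 0, "dy": 0, "dz": 0, "ax": 0, "ay": 0, "az": 0},
    {"dx": 0, "dy": 0, "dz": 0, "ax": 0, "ay": 0, "az": 0},
    {"dx": 0, "dy": 0, "dz": 0, "ax": 0, "ay": 0, "az": 0},
    {"dx": 0, "dy": 0, "dz": 0, "ax": 0, "ay": 0, "az": 0},
  ],
  hand=1,
  grip_force=5,
)

```text
t: 10.45
position: [0.5472, -0.1909, 0.0991]
tcp_rot: [-3.138, 0.0, 0.533]
force: [-3.5, 8.2, 6.2]
opening: 0.0141
```

```bash
python3 mv.py .5481 -.1924 .099 .533
```

```text
t 10.45 pos [ 0.5472 -0.1909  0.0991] rot [-3.1377e+00  3.0000e-04  5.3340e-01] F [-3.5  8.2  6.2] M [1.27 0.62 0.05] op 0.0141
dx,dy,dz [0.001 0.071 0.004] ax,ay,az [-0.037  0.003  0.004]
```

send_rows(
  increments=[
    {"dx": 0, "dy": 0, "dz": 0, "ax": -0.03, "ay": 0, "az": 0},
    {"dx": 0, "dy": 0, "dz": 0, "ax": -0.03, "ay": 0, "az": 0},
  ],
)

```text
t: 10.62
position: [0.5471, -0.1906, 0.0993]
tcp_rot: [-3.141, 0.0, 0.534]
force: [-1.0, 1.7, 3.1]
opening: 0.0138
```

```bash
python3 mv.py .5472 -.1909 .099 .533
```

```text
t 10.62 pos [ 0.5471 -0.1906  0.0993] rot [-3.1407e+00  3.0000e-04  5.3370e-01] F [-1.   1.7  3.1] M [0.22 0.31 0.07] op 0.0138
dx,dy,dz [-0.003  0.013  0.011] ax,ay,az [-0.008  0.003  0.007]
```

Relaxed. Now I'll press gently down.

send_rows(
  increments=[
    {"dx": 0, "dy": 0, "dz": 0.03, "ax": 0, "ay": 0, "az": 0},
    {"dx": 0, "dy": 0, "dz": 0.05, "ax": 0, "ay": 0, "az": 0},
  ],
)

```text
t: 10.78
position: [0.5472, -0.1906, 0.0986]
tcp_rot: [-3.141, -0.0, 0.534]
force: [-2.4, 2.6, 6.6]
opening: 0.014
```

send_rows(
  increments=[
    {"dx": 0, "dy": 0, "dz": 0.03, "ax": 0, "ay": 0, "az": 0},
  ],
)

```text
t: 10.87
position: [0.5473, -0.1905, 0.0985]
tcp_rot: [-3.141, -0.0, 0.534]
force: [-2.2, 2.2, 6.7]
opening: 0.014
```

send_rows(
  increments=[
    {"dx": 0, "dy": 0, "dz": 0.04, "ax": 0, "ay": 0, "az": 0},
    {"dx": 0, "dy": 0, "dz": 0.06, "ax": 0, "ay": 0, "az": 0},
    {"dx": 0, "dy": 0, "dz": 0.06, "ax": 0, "ay": 0, "az": 0},
  ],
)

```text
t: 11.12
position: [0.5473, -0.1905, 0.0978]
tcp_rot: [3.141, -0.001, 0.534]
force: [-2.9, 1.6, 7.6]
opening: 0.014
```

```bash
python3 mv.py .5472 -.1909 .099 .533
```

```text
t 11.12 pos [ 0.5473 -0.1905  0.0978] rot [ 3.1413e+00 -6.0000e-04  5.3420e-01] F [-2.9  1.6  7.6] M [0.34 0.6  0.11] op 0.014
dx,dy,dz [-0.013  0.01  -0.049] ax,ay,az [ 0.003 -0.006  0.011]
```

send_rows(
  increments=[
    {"dx": 0, "dy": 0, "dz": 0.05, "ax": 0, "ay": 0, "az": 0},
    {"dx": 0, "dy": 0, "dz": 0.09, "ax": 0, "ay": 0, "az": 0},
    {"dx": 0, "dy": 0, "dz": 0.09, "ax": 0, "ay": 0, "az": 0},
  ],
)

```text
t: 11.37
position: [0.5474, -0.1905, 0.0967]
tcp_rot: [3.141, -0.001, 0.534]
force: [-5.3, 2.0, 11.4]
opening: 0.0142
```

```bash
python3 mv.py .5472 -.1909 .099 .533
```

```text
t 11.37 pos [ 0.5474 -0.1905  0.0967] rot [ 3.1407e+00 -9.0000e-04  5.3440e-01] F [-5.3  2.  11.4] M [0.42 0.82 0.09] op 0.0142
dx,dy,dz [-0.014  0.009 -0.092] ax,ay,az [ 0.009 -0.009  0.013]
```

send_rows(
  increments=[
    {"dx": -0.01, "dy": 0, "dz": 0.05, "ax": 0, "ay": 0, "az": 0},
    {"dx": -0.01, "dy": 0, "dz": 0.05, "ax": 0, "ay": 0, "az": 0},
    {"dx": -0.01, "dy": 0, "dz": 0.05, "ax": 0, "ay": 0, "az": 0},
  ],
  grip_force=30,
)

```text
t: 11.62
position: [0.5473, -0.1905, 0.0968]
tcp_rot: [3.14, -0.002, 0.534]
force: [-3.6, 4.2, 10.8]
opening: 0.0138
```

```bash
python3 mv.py .5472 -.1909 .099 .533
```

```text
t 11.62 pos [ 0.5473 -0.1905  0.0968] rot [ 3.1402e+00 -1.7000e-03  5.3430e-01] F [-3.6  4.2 10.8] M [ 0.58  0.83 -0.01] op 0.0138
dx,dy,dz [-0.012  0.011 -0.089] ax,ay,az [ 0.014 -0.016  0.012]
```

send_rows(
  increments=[
    {"dx": 0, "dy": 0, "dz": 0.055, "ax": 0, "ay": 0, "az": 0.2},
    {"dx": 0, "dy": 0, "dz": 0.055, "ax": 0, "ay": 0, "az": 0.4},
    {"dx": 0, "dy": 0, "dz": 0.055, "ax": 0, "ay": 0, "az": 0.6},
  ],
)

```text
t: 11.87
position: [0.5473, -0.1905, 0.0967]
tcp_rot: [3.14, -0.002, 0.47]
force: [-4.0, 3.2, 10.8]
opening: 0.0137
```

```bash
python3 mv.py .5472 -.1909 .0965 .533
```

```text
t 11.87 pos [ 0.5473 -0.1905  0.0967] rot [ 3.1398e+00 -2.2000e-03  4.7050e-01] F [-4.   3.2 10.8] M [0.48 0.92 0.1 ] op 0.0137
dx,dy,dz [-0.013  0.013  0.008] ax,ay,az [ 0.018 -0.02  -0.597]
```

send_rows(
  increments=[
    {"dx": 0, "dy": 0, "dz": 0.06, "ax": 0, "ay": 0, "az": 0.3},
    {"dx": 0, "dy": 0, "dz": 0.06, "ax": 0, "ay": 0, "az": 0.6},
    {"dx": 0, "dy": 0, "dz": 0.06, "ax": 0, "ay": 0, "az": 0.9},
    {"dx": 0, "dy": 0, "dz": 0.06, "ax": 0, "ay": 0, "az": 1.2},
    {"dx": 0, "dy": 0, "dz": 0.06, "ax": 0, "ay": 0, "az": 1.5},
  ],
)

```text
t: 12.28
position: [0.5473, -0.1904, 0.0966]
tcp_rot: [3.14, -0.003, 0.312]
force: [-4.2, 2.2, 12.5]
opening: 0.0136
```

```bash
python3 mv.py .5472 -.1909 .0965 .533;  python3 snap.py scene s11.png 145 110 160 110 5; python3 mv.py .5472 -.1909 .0965 .533
```

```text
t 12.28 pos [ 0.5473 -0.1904  0.0966] rot [ 3.1397e+00 -2.8000e-03  3.1200e-01] F [-4.2  2.2 12.5] M [0.52 0.99 0.08] op 0.0136
dx,dy,dz [-0.011  0.017  0.003] ax,ay,az [ 0.021 -0.025 -2.11 ]
t 12.33 pos [ 0.5473 -0.1904  0.0966] rot [ 3.1398e+00 -2.8000e-03  3.0980e-01] F [-4.5  3.5 12.1] M [ 0.45  1.05 -0.1 ] op 0.0139
dx,dy,dz [-0.01   0.017  0.003] ax,ay,az [ 0.02  -0.025 -2.131]
```

View pics/s11.png

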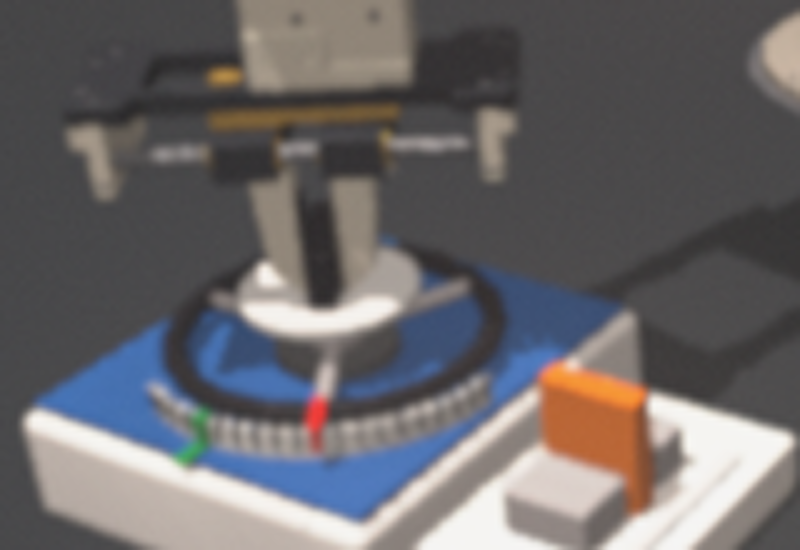

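send_rows(
  increments=[
    {"dx": 0, "dy": 0, "dz": 0.055, "ax": 0.01, "ay": -0.02, "az": 0.3},
    {"dx": 0, "dy": 0, "dz": 0.055, "ax": 0.01, "ay": -0.02, "az": 0.6},
    {"dx": 0, "dy": 0, "dz": 0.055, "ax": 0.01, "ay": -0.02, "az": 0.9},
    {"dx": 0, "dy": 0, "dz": 0.055, "ax": 0.01, "ay": -0.02, "az": 1.2},
    {"dx": 0, "dy": 0, "dz": 0.055, "ax": 0.01, "ay": -0.02, "az": 1.5},
  ],
)

```text
t: 12.75
position: [0.5473, -0.1904, 0.0966]
tcp_rot: [3.141, -0.001, 0.152]
force: [-3.3, 2.5, 12.5]
opening: 0.0138
```

```bash
python3 mv.py .5472 -.1909 .0965 .0
```

```text
t 12.75 pos [ 0.5473 -0.1904  0.0966] rot [ 3.1407e+00 -1.4000e-03  1.5150e-01] F [-3.3  2.5 12.5] M [ 0.5   0.94 -0.02] op 0.0138
dx,dy,dz [-0.008  0.02   0.002] ax,ay,az [ 0.007 -0.014  1.447]
```

send_rows(
  increments=[
    {"dx": 0, "dy": 0, "dz": 0.053, "ax": 0, "ay": -0.01, "az": 0.3},
    {"dx": 0, "dy": 0, "dz": 0.053, "ax": 0, "ay": -0.01, "az": 0.6},
    {"dx": 0, "dy": 0, "dz": 0.053, "ax": 0, "ay": -0.01, "az": 0.9},
    {"dx": 0, "dy": 0, "dz": 0.053, "ax": 0, "ay": -0.01, "az": 1.2},
    {"dx": 0, "dy": 0, "dz": 0.053, "ax": 0, "ay": -0.01, "az": 1.5},
  ],
)

```text
t: 13.17
position: [0.5474, -0.1903, 0.0966]
tcp_rot: [3.141, -0.001, -0.007]
force: [-4.5, 2.4, 12.5]
opening: 0.014
```

```bash
python3 mv.py .5472 -.1909 .0965 -.15
```

```text
t 13.17 pos [ 0.5474 -0.1903  0.0966] rot [ 3.1406e+00 -1.2000e-03 -6.8000e-03] F [-4.5  2.4 12.5] M [0.52 0.93 0.1 ] op 0.014
dx,dy,dz [-0.006  0.023  0.004] ax,ay,az [ 0.009 -0.012  1.367]
```

send_rows(
  increments=[
    {"dx": 0, "dy": 0, "dz": 0.053, "ax": 0, "ay": -0.01, "az": 0.3},
    {"dx": 0, "dy": 0, "dz": 0.053, "ax": 0, "ay": -0.01, "az": 0.6},
    {"dx": 0, "dy": 0, "dz": 0.053, "ax": 0, "ay": -0.01, "az": 0.9},
    {"dx": 0, "dy": 0, "dz": 0.053, "ax": 0, "ay": -0.01, "az": 1.2},
    {"dx": 0, "dy": 0, "dz": 0.053, "ax": 0, "ay": -0.01, "az": 1.3},
  ],
)

```text
t: 13.58
position: [0.5473, -0.1903, 0.0966]
tcp_rot: [3.14, -0.001, -0.144]
force: [-3.7, 1.6, 10.7]
opening: 0.0141
```

```bash
python3 mv.py .5472 -.1909 .0965 -.287;  python3 snap.py scene s12.png 145 120 160 110 5; python3 snap.py top t12.png 380 160 100 80 7; python3 mv.py .5472 -.1909 .0965 -.287
python3 - <<'E'
import cv2
im=cv2.imread("pics/raw_s12.png"); x,y,w,h,k=165,170,60,45,13
cv2.imwrite("pics/s12z.png",cv2.resize(im[y:y+h,x:x+w],None,fx=k,fy=k,interpolation=cv2.INTER_CUBIC))
E
```

```text
t 13.58 pos [ 0.5473 -0.1903  0.0966] rot [ 3.1405e+00 -9.0000e-04 -1.4450e-01] F [-3.7  1.6 10.7] M [0.49 0.86 0.  ] op 0.0141
dx,dy,dz [-0.002  0.024  0.006] ax,ay,az [ 0.01  -0.009  1.361]
t 13.68 pos [ 0.5473 -0.1903  0.0966] rot [ 3.1405e+00 -9.0000e-04 -1.4340e-01] F [-3.7  2.9 11.1] M [ 0.54  0.96 -0.01] op 0.0138
dx,dy,dz [-0.002  0.025  0.006] ax,ay,az [ 0.01  -0.009  1.372]
```

View pics/s12.png

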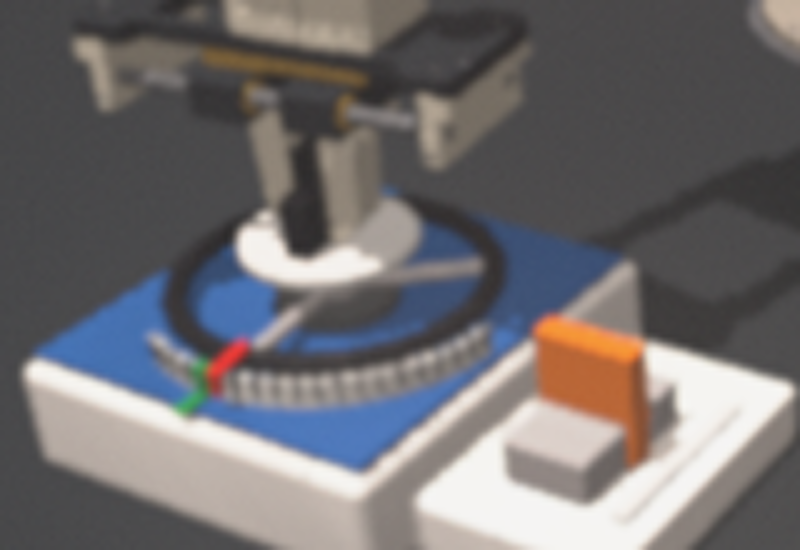

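View pics/t12.png

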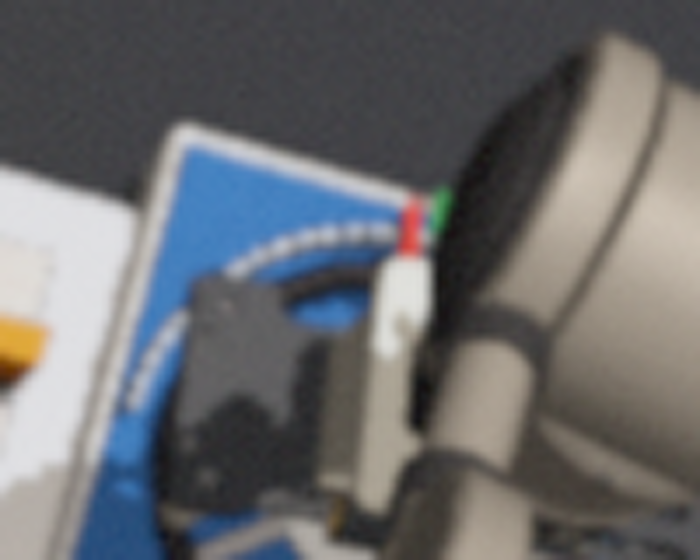

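View pics/s12z.png

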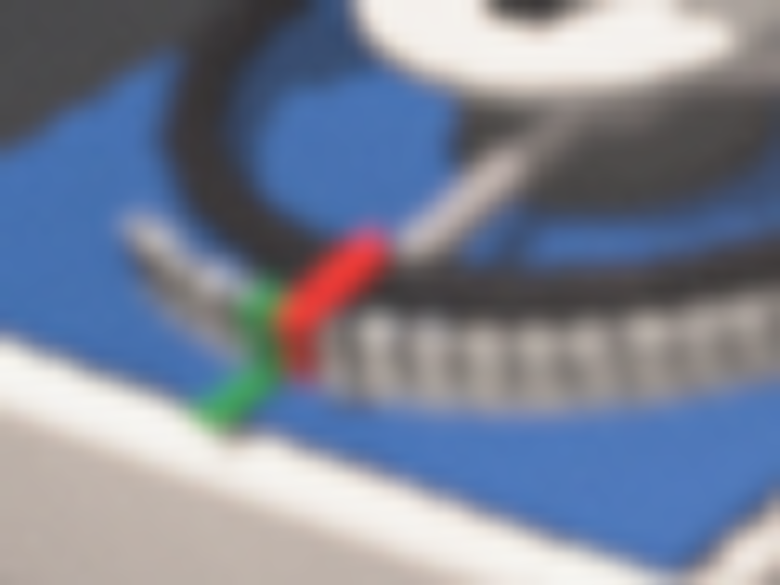

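Run:
```python
from ba import *
p=np.load("p.npy")
# correct axis with grip result
p2=p.copy(); p2[12:14]=[.5473,-.1903]
q=lambda u,v:(380+(u+.5)/7-.5,160+(v+.5)/7-.5)
for pp in(p,p2):
  for n,a in dict(tip=(414,203),base=(409,250)).items():
    r=toclamp(rayp("top",q(*a),.075,p[6:12]),pp); print(n,r.round(4),np.arctan2(r[1],r[0]).round(4),np.hypot(*r).round(4))
  q0=lambda u,v:(405+(u+.5)/12-.5,190+(v+.5)/12-.5)
  for n,a in dict(ptr0=(95,48),ptr0b=(160,160)).items():
    r=toclamp(rayp("top",q0(*a),.075,p[6:12]),pp); print(n,r.round(4),np.arctan2(r[1],r[0]).round(4),np.hypot(*r).round(4))
  for n,a in dict(mk=(460,20),mk2=(457,65)).items():
   for z in(.062,.075):
    r=toclamp(rayp("top",q0(*a),z,p[6:12]),pp); print(n,z,r.round(4),np.arctan2(r[1],r[0]).round(4),np.hypot(*r).round(4))
  sz=lambda u,v:(165+(u+.5)/13-.5,170+(v+.5)/13-.5)
  for n,a in dict(stip=(300,345),stip2=(290,310),sbase=(375,240),mkin=(262,300),mk_mid=(268,360)).items():
    r=toclamp(rayp("scene",sz(*a),.075,p[:6]),pp); print(n,r.round(4),np.arctan2(r[1],r[0]).round(4),np.hypot(*r).round(4))
```

```text
tip [0.1005 0.0136] 0.1344 0.1014
base [0.0836 0.0111] 0.1315 0.0844
ptr0 [0.0688 0.0728] 0.8135 0.1001
ptr0b [0.0503 0.0539] 0.8197 0.0738
mk 0.062 [ 0.1009 -0.0007] -0.007 0.1009
mk 0.075 [0.0972 0.002 ] 0.0204 0.0972
mk2 0.062 [ 0.0915 -0.0025] -0.0271 0.0915
mk2 0.075 [0.0879 0.0002] 0.0026 0.0879
stip [0.0957 0.0125] 0.13 0.0965
stip2 [0.0884 0.0035] 0.0401 0.0885
sbase [0.0646 0.0011] 0.0165 0.0646
mkin [ 0.0883 -0.0028] -0.0319 0.0884
mk_mid [0.1017 0.011 ] 0.1073 0.1023
tip [0.1019 0.0118] 0.1157 0.1025
base [0.0849 0.0093] 0.1091 0.0855
ptr0 [0.0701 0.071 ] 0.7918 0.0998
ptr0b [0.0517 0.0522] 0.7903 0.0734
mk 0.062 [ 0.1022 -0.0025] -0.0241 0.1023
mk 0.075 [0.0985 0.0002] 0.0023 0.0985
mk2 0.062 [ 0.0928 -0.0042] -0.0456 0.0929
mk2 0.075 [ 0.0892 -0.0015] -0.0171 0.0892
stip [0.097  0.0108] 0.1104 0.0976
stip2 [0.0897 0.0018] 0.02 0.0897
sbase [ 0.0659 -0.0007] -0.0105 0.0659
mkin [ 0.0896 -0.0046] -0.051 0.0898
mk_mid [0.103  0.0092] 0.0891 0.1034
```

Run:
```python
from ba import *
p=np.load("p.npy")
for ax in((p[12],p[13]),(.5473,-.1903)):
  for th in(.14,.12,.1,.08,0,-.02):
    P=loc(*ax,p[14],[[.097*np.cos(th),.097*np.sin(th),z] for z in(.075,)]+[[.070*np.cos(th),.070*np.sin(th),.075]])
    print(th,((projp("scene",P,p[:6])-[165,170]+.5)*13-.5).round(0).tolist(),((projp("top",P,p[6:12])-[380,160]+.5)*7-.5).round(0).tolist())
  P=loc(*ax,p[14],[[.097,0,.06],[.11,0,.06],[.11,-0,.075]]); print(((projp("scene",P,p[:6])-[165,170]+.5)*13-.5).round(0).tolist())
```

```text
0.14 [[303.0, 348.0], [395.0, 266.0]] [[411.0, 215.0], [402.0, 289.0]]
0.12 [[293.0, 345.0], [388.0, 264.0]] [[416.0, 216.0], [406.0, 290.0]]
0.1 [[284.0, 343.0], [381.0, 263.0]] [[422.0, 217.0], [410.0, 291.0]]
0.08 [[274.0, 340.0], [374.0, 261.0]] [[427.0, 218.0], [414.0, 292.0]]
0 [[239.0, 329.0], [349.0, 253.0]] [[448.0, 224.0], [429.0, 296.0]]
-0.02 [[230.0, 326.0], [343.0, 251.0]] [[454.0, 225.0], [433.0, 297.0]]
[[254.0, 403.0], [200.0, 441.0], [184.0, 367.0]]
0.14 [[316.0, 347.0], [408.0, 265.0]] [[405.0, 217.0], [397.0, 291.0]]
0.12 [[307.0, 344.0], [401.0, 263.0]] [[411.0, 218.0], [401.0, 292.0]]
0.1 [[297.0, 342.0], [394.0, 262.0]] [[416.0, 219.0], [404.0, 293.0]]
0.08 [[288.0, 339.0], [387.0, 260.0]] [[421.0, 220.0], [408.0, 294.0]]
0 [[252.0, 328.0], [362.0, 252.0]] [[443.0, 226.0], [424.0, 298.0]]
-0.02 [[243.0, 325.0], [356.0, 250.0]] [[448.0, 227.0], [428.0, 299.0]]
[[267.0, 402.0], [213.0, 440.0], [197.0, 366.0]]
```

send_rows(
  increments=[
    {"dx": 0, "dy": 0, "dz": 0.053, "ax": 0, "ay": -0.01, "az": 0.2},
    {"dx": 0, "dy": 0, "dz": 0.053, "ax": 0, "ay": -0.01, "az": 0.4},
    {"dx": 0, "dy": 0, "dz": 0.053, "ax": 0, "ay": -0.01, "az": 0.5},
  ],
)

```text
t: 13.93
position: [0.5473, -0.1902, 0.0966]
tcp_rot: [3.14, -0.0, -0.197]
force: [-3.6, 2.9, 11.6]
opening: 0.0139
```

```bash
cat > look.py <<'E'
import sys,cv2,numpy as np
from bench import optics
o=sys.argv[1]; ims=[]
for n,x,y,w,h,k in(("scene",170,175,36,32,16),("top",420,175,36,32,11)):
    im=optics.get_image(n)["pixels"]; cv2.imwrite(f"pics/raw_{o}_{n}.png",im)
    ims.append(cv2.resize(im[y:y+h,x:x+w],None,fx=k,fy=k,interpolation=cv2.INTER_CUBIC))
    cv2.imwrite(f"pics/{o}_{n}.png",ims[-1])
E
python3 mv.py .5472 -.1909 .0965 -.287; python3 look.py L1; python3 mv.py .5472 -.1909 .0965 -.287
```

```text
t 13.93 pos [ 0.5473 -0.1902  0.0966] rot [ 3.1404e+00 -5.0000e-04 -1.9680e-01] F [-3.6  2.9 11.6] M [0.49 0.91 0.02] op 0.0139
dx,dy,dz [-0.001  0.027  0.006] ax,ay,az [ 0.012 -0.005  0.862]
t 14.03 pos [ 0.5474 -0.1903  0.0967] rot [ 3.1403e+00 -5.0000e-04 -1.9610e-01] F [-3.2  2.9 12.7] M [0.48 0.9  0.01] op 0.014
dx,dy,dz [-0.001  0.026  0.006] ax,ay,az [ 0.012 -0.005  0.868]
```

View pics/L1_scene.png

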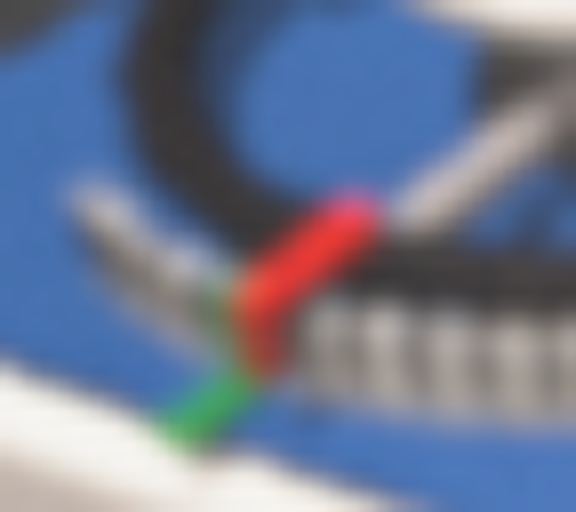

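View pics/L1_top.png

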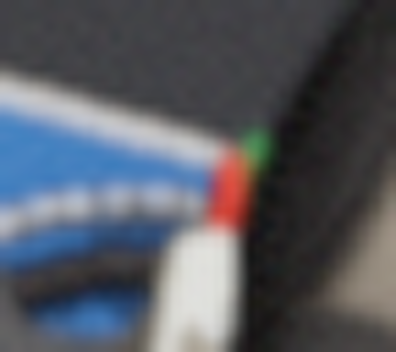

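send_rows(
  increments=[
    {"dx": 0, "dy": 0, "dz": 0.05, "ax": 0, "ay": 0, "az": 0.15},
    {"dx": 0, "dy": 0, "dz": 0.05, "ax": 0, "ay": 0, "az": 0.3},
    {"dx": 0, "dy": 0, "dz": 0.05, "ax": 0, "ay": 0, "az": 0.43},
    {"dx": 0, "dy": 0, "dz": 0.05, "ax": 0, "ay": 0, "az": 0.43},
  ],
)

```text
t: 14.37
position: [0.5473, -0.1902, 0.0967]
tcp_rot: [3.14, -0.001, -0.242]
force: [-3.2, 2.4, 11.9]
opening: 0.0141
```

```bash
python3 mv.py .5472 -.1909 .0965 -.287; python3 look.py L2; python3 mv.py .5472 -.1909 .0965 -.287
```

```text
t 14.37 pos [ 0.5473 -0.1902  0.0967] rot [ 3.1402e+00 -1.2000e-03 -2.4160e-01] F [-3.2  2.4 11.9] M [0.48 0.97 0.16] op 0.0141
dx,dy,dz [0.001 0.027 0.009] ax,ay,az [ 0.013 -0.012  0.433]
t 14.47 pos [ 0.5474 -0.1903  0.0967] rot [ 3.1402e+00 -1.2000e-03 -2.4100e-01] F [-4.1  2.6 11.3] M [0.52 0.9  0.13] op 0.014
dx,dy,dz [0.    0.026 0.009] ax,ay,az [ 0.013 -0.012  0.439]
```

View pics/L2_scene.png

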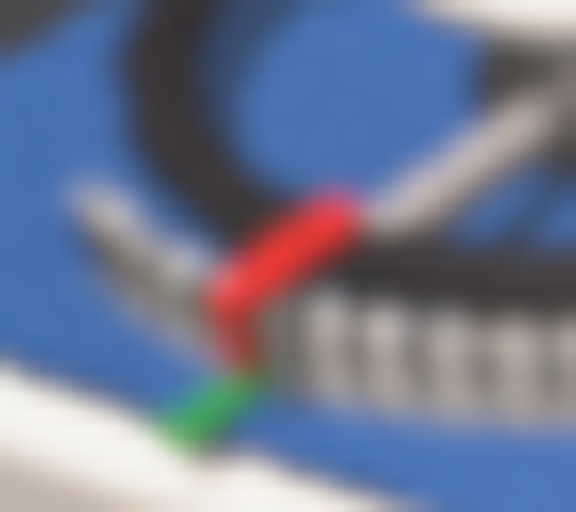

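View pics/L2_top.png

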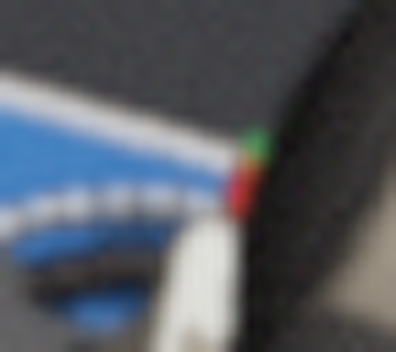

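Run:
```python
from ba import *
p=np.load("p.npy"); d=p[6:12]
im=cv2.imread("pics/raw_t12.png") ; im0=cv2.imread("pics/top0.png")
def pts(mask,z):
    v,u=np.nonzero(mask); return np.array([rayp("top",(a,b),z,d)[:2] for a,b in zip(u,v)])
hsv=cv2.cvtColor(im0,cv2.COLOR_BGR2HSV)
blue=((hsv[...,0]>95)&(hsv[...,0]<125)&(hsv[...,1]>110)&(hsv[...,2]>80)).astype(np.uint8)
roi=np.zeros_like(blue); roi[170:292,375:488]=1; blue*=roi
# subpixel edge fits: saturation profile crossing along each side
S=cv2.GaussianBlur(hsv[...,1].astype(np.float32),(0,0),.7)
from scipy.ndimage import map_coordinates
c0=p[12:14]; w0=p[14]
def edge(nx,ny):
    out=[]
    for t in np.linspace(-.075,.075,31):
        rr=np.linspace(.085,.115,61)
        P=[[ (r if nx else t)*(nx or 1), (r if ny else t)*(ny or 1), .06] for r in rr] if True else 0
        P=[[nx*r+(t if nx==0 else 0), ny*r+(t if ny==0 else 0), .06] for r in rr]
        q=projp("top",loc(*c0,w0,P),d); s=map_coordinates(S,[q[:,1],q[:,0]],order=1)
        k=np.nonzero(s>110)[0]
        if len(k)and k[-1]<59: out.append((t,rr[k[-1]]))
    out=np.array(out); a,b=np.polyfit(out[:,0],out[:,1],1); res=out[:,1]-np.polyval((a,b),out[:,0])
    g=abs(res)<2*res.std()+1e-4; a,b=np.polyfit(out[g,0],out[g,1],1)
    return a,b,res.std()
for n in((1,0),(-1,0),(0,1),(0,-1)):
    a,b,s=edge(*n)
    # line r=a t+b ; slope->yaw correction
    corr={(1,0):-a,(-1,0):a,(0,1):a,(0,-1):-a}[n]
    print(n,"dist",b.round(4),"yaw corr",round(corr,4),"res",s.round(5))
def red(i): 
    h=cv2.cvtColor(i,cv2.COLOR_BGR2HSV); m=((h[...,0]<8)|(h[...,0]>172))&(h[...,1]>120)&(h[...,2]>120); r=np.zeros_like(m); r[185:215,400:460]=1; return m&r
def green(i):
    h=cv2.cvtColor(i,cv2.COLOR_BGR2HSV); m=(h[...,0]>50)&(h[...,0]<80)&(h[...,1]>100); r=np.zeros_like(m); r[175:215,420:470]=1; return m&r
for n,i in(("0",im0),("12",im)):
    q=pts(red(i),.077); c=q.mean(0); 
    for ax in(p[12:14],np.array([.5473,-.1903])): print(n,len(q),"red ang world",np.arctan2(*(c-ax)[::-1]).round(4),np.hypot(*(c-ax)).round(4))
for z in(.06,.068,.076):
    q=pts(green(im0),z)
    for ax in(p[12:14],np.array([.5473,-.1903])): print("green",z,len(q),np.arctan2(*(q.mean(0)-ax)[::-1]).round(4),np.hypot(*(q.mean(0)-ax)).round(4))
```

```text
(1, 0) dist 0.0994 yaw corr 0.0044 res 0.00442
(-1, 0) dist 0.0995 yaw corr 0.0068 res 0.0002
(0, 1) dist 0.092 yaw corr 0.002 res 0.00027
(0, -1) dist 0.0926 yaw corr 0.0042 res 0.00018
0 25 red ang world 0.5415 0.0838
0 25 red ang world 0.5156 0.0834
12 14 red ang world -0.146 0.0902
12 14 red ang world -0.1671 0.0912
green 0.06 14 -0.2952 0.1018
green 0.06 14 -0.3122 0.1031
green 0.068 14 -0.2788 0.0995
green 0.068 14 -0.2964 0.1008
green 0.076 14 -0.2617 0.0972
green 0.076 14 -0.2798 0.0985
```

send_rows(
  increments=[
    {"dx": 0, "dy": 0, "dz": 0.05, "ax": 0, "ay": 0, "az": 0.12},
    {"dx": 0, "dy": 0, "dz": 0.05, "ax": 0, "ay": 0, "az": 0.24},
    {"dx": 0, "dy": 0, "dz": 0.05, "ax": 0, "ay": 0, "az": 0.33},
    {"dx": 0, "dy": 0, "dz": 0.05, "ax": 0, "ay": 0, "az": 0.33},
  ],
)

```text
t: 14.8
position: [0.5473, -0.1902, 0.0968]
tcp_rot: [3.14, -0.002, -0.276]
force: [-3.3, 2.5, 11.2]
opening: 0.0137
```

```bash
python3 mv.py .5472 -.1909 .0965 -.275; python3 look.py L3; python3 mv.py .5472 -.1909 .0965 -.275; python3 -c "
import cv2;im=cv2.imread('pics/raw_L3_scene.png');cv2.imwrite('pics/L3w.png',cv2.resize(im[120:240,145:310],None,fx=4.5,fy=4.5,interpolation=cv2.INTER_CUBIC))"
```

```text
t 14.8 pos [ 0.5473 -0.1902  0.0968] rot [ 3.140e+00 -1.900e-03 -2.757e-01] F [-3.3  2.5 11.2] M [0.54 0.92 0.12] op 0.0137
dx,dy,dz [0.002 0.027 0.012] ax,ay,az [ 0.015 -0.018 -0.007]
t 14.9 pos [ 0.5473 -0.1902  0.0968] rot [ 3.1401e+00 -1.8000e-03 -2.7530e-01] F [-4.1  2.5 10.5] M [0.5  0.96 0.14] op 0.014
dx,dy,dz [0.003 0.027 0.01 ] ax,ay,az [ 0.015 -0.017 -0.003]
```

View pics/L3_scene.png

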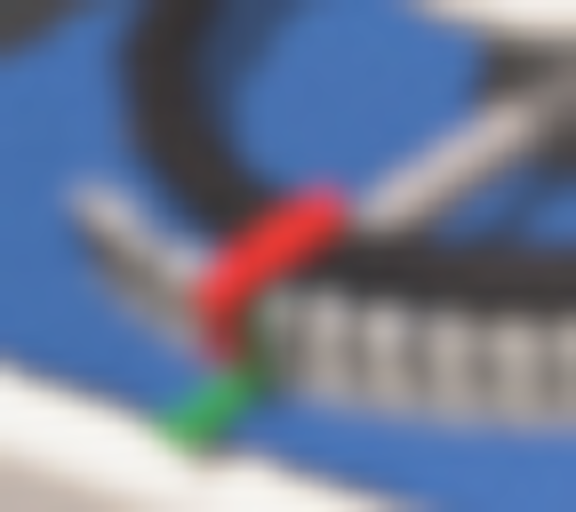

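View pics/L3_top.png

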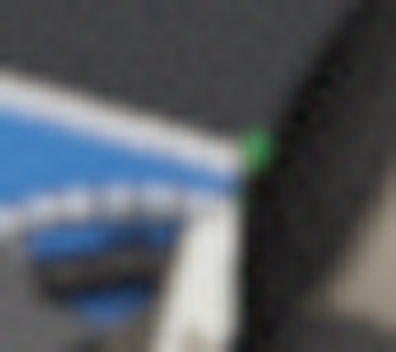

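View pics/L3w.png

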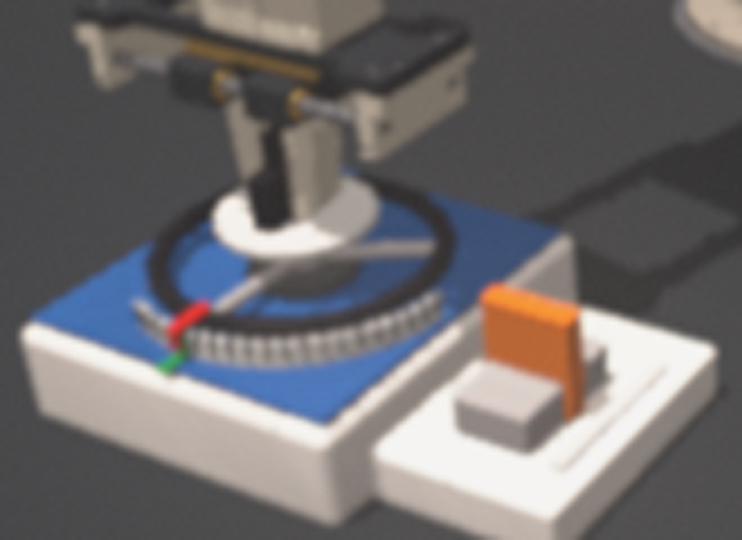

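send_rows(
  increments=[
    {"dx": 0, "dy": 0, "dz": 0.02, "ax": 0, "ay": 0, "az": 0.02},
    {"dx": 0, "dy": 0, "dz": -0.01, "ax": 0, "ay": 0, "az": 0.02},
    {"dx": 0, "dy": 0, "dz": -0.03, "ax": 0, "ay": 0, "az": 0.02},
    {"dx": 0, "dy": 0, "dz": -0.05, "ax": 0, "ay": 0, "az": 0.02},
    {"dx": 0, "dy": 0, "dz": -0.06, "ax": 0, "ay": 0, "az": 0.02},
  ],
)

```text
t: 15.32
position: [0.5472, -0.1902, 0.0984]
tcp_rot: [3.14, -0.002, -0.277]
force: [-1.0, 2.2, 2.2]
opening: 0.0141
```

```bash
python3 mv.py .5472 -.1909 .0985 -.275
```

```text
t 15.32 pos [ 0.5472 -0.1902  0.0984] rot [ 3.1401e+00 -1.7000e-03 -2.7720e-01] F [-1.   2.2  2.2] M [0.25 0.48 0.21] op 0.0141
dx,dy,dz [ 0.007  0.028 -0.005] ax,ay,az [ 0.015 -0.016 -0.021]
```

send_rows(
  increments=[
    {"dx": 0, "dy": 0, "dz": -0.01, "ax": 0, "ay": 0, "az": 0},
    {"dx": 0, "dy": 0, "dz": -0.01, "ax": 0, "ay": 0, "az": 0},
  ],
  grip_force=5,
)

```text
t: 15.48
position: [0.5472, -0.1902, 0.0984]
tcp_rot: [3.14, -0.001, -0.277]
force: [-0.7, 1.3, 1.4]
opening: 0.0138
```

```bash
python3 mv.py .5472 -.1909 .0985 -.275
```

```text
t 15.48 pos [ 0.5472 -0.1902  0.0984] rot [ 3.1401e+00 -1.5000e-03 -2.7720e-01] F [-0.7  1.3  1.4] M [0.2  0.33 0.1 ] op 0.0138
dx,dy,dz [ 0.008  0.027 -0.005] ax,ay,az [ 0.014 -0.014 -0.021]
```

Now I'll let go. The fingers open symmetrically, then lift.

send_rows(
  increments=[
    {"dx": 0, "dy": 0, "dz": -0.02, "ax": 0, "ay": 0, "az": 0},
    {"dx": 0, "dy": 0, "dz": -0.02, "ax": 0, "ay": 0, "az": 0},
    {"dx": 0, "dy": 0, "dz": -0.02, "ax": 0, "ay": 0, "az": 0},
    {"dx": 0, "dy": 0, "dz": -0.02, "ax": 0, "ay": 0, "az": 0},
  ],
  hand=0.55,
)

```text
t: 15.82
position: [0.5473, -0.1903, 0.0987]
tcp_rot: [3.14, -0.002, -0.277]
force: [0.2, 0.1, -0.3]
opening: 0.0362
```

send_rows(
  increments=[
    {"dx": 0, "dy": 0, "dz": -0.4, "ax": 0, "ay": 0, "az": 0},
    {"dx": 0, "dy": 0, "dz": -1.0, "ax": 0, "ay": 0, "az": 0},
    {"dx": 0, "dy": 0, "dz": -2.0, "ax": 0, "ay": 0, "az": 0},
    {"dx": 0, "dy": 0, "dz": -3.0, "ax": 0, "ay": 0, "az": 0},
    {"dx": 0, "dy": 0, "dz": -4.0, "ax": 0, "ay": 0, "az": 0},
  ],
)

```text
t: 16.23
position: [0.5471, -0.1901, 0.2005]
tcp_rot: [3.14, -0.002, -0.277]
force: [0.1, 0.3, 0.4]
opening: 0.041
```

```bash
python3 mv.py .35 .2 .25 .5
```

```text
t 16.23 pos [ 0.5471 -0.1901  0.2005] rot [ 3.1399e+00 -1.9000e-03 -2.7740e-01] F [0.1 0.3 0.4] M [ 0.01  0.15 -0.01] op 0.041
dx,dy,dz [-11.852 -12.846  -2.022] ax,ay,az [ 0.022 -0.011 -7.424]
```

send_rows(
  increments=[
    {"dx": -1.1, "dy": -1.2, "dz": -0.3, "ax": 0, "ay": 0, "az": -0.3},
    {"dx": -2.2, "dy": -2.4, "dz": -0.6, "ax": 0, "ay": 0, "az": -0.6},
    {"dx": -3.3, "dy": -3.6, "dz": -0.9, "ax": 0, "ay": 0, "az": -1.0},
    {"dx": -4.4, "dy": -4.8, "dz": -1.2, "ax": 0, "ay": 0, "az": -1.5},
    {"dx": -5.5, "dy": -6.0, "dz": -1.5, "ax": 0, "ay": 0, "az": -2},
  ],
)

```text
t: 16.65
position: [0.4547, -0.0068, 0.2387]
tcp_rot: [3.14, -0.003, -0.066]
force: [1.0, 1.2, -0.8]
opening: 0.0413
```

```bash
python3 mv.py .35 .2 .25 .5
```

```text
t 16.65 pos [ 0.4547 -0.0068  0.2387] rot [ 3.1395e+00 -2.6000e-03 -6.6200e-02] F [ 1.   1.2 -0.8] M [-0.04  0.15  0.  ] op 0.0413
dx,dy,dz [-4.727 -7.977 -0.482] ax,ay,az [ 0.026 -0.019 -5.407]
```

send_rows(
  increments=[
    {"dx": -0.6, "dy": -1.2, "dz": 0, "ax": 0, "ay": 0, "az": -0.5},
    {"dx": -1.2, "dy": -2.4, "dz": 0, "ax": 0, "ay": 0, "az": -1},
    {"dx": -1.5, "dy": -3.6, "dz": 0, "ax": 0, "ay": 0, "az": -1.5},
    {"dx": -1.7, "dy": -4.4, "dz": 0, "ax": 0, "ay": 0, "az": -2},
    {"dx": -1.7, "dy": -4.6, "dz": 0, "ax": 0, "ay": 0, "az": -2.2},
  ],
)

```text
t: 17.07
position: [0.419, 0.1133, 0.2394]
tcp_rot: [3.14, -0.004, 0.17]
force: [-0.2, -0.4, 0.2]
opening: 0.0411
```

```bash
python3 snap.py top t20.png 340 172 145 115 5; python3 snap.py scene s20.png 145 130 170 120 4
python3 - <<'E'
import cv2
im=cv2.imread("pics/raw_t20.png")
cv2.imwrite("pics/t20z.png",cv2.resize(im[180:225,415:475],None,fx=13,fy=13,interpolation=cv2.INTER_CUBIC))
E
```

```text
(no output)
```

View pics/t20.png

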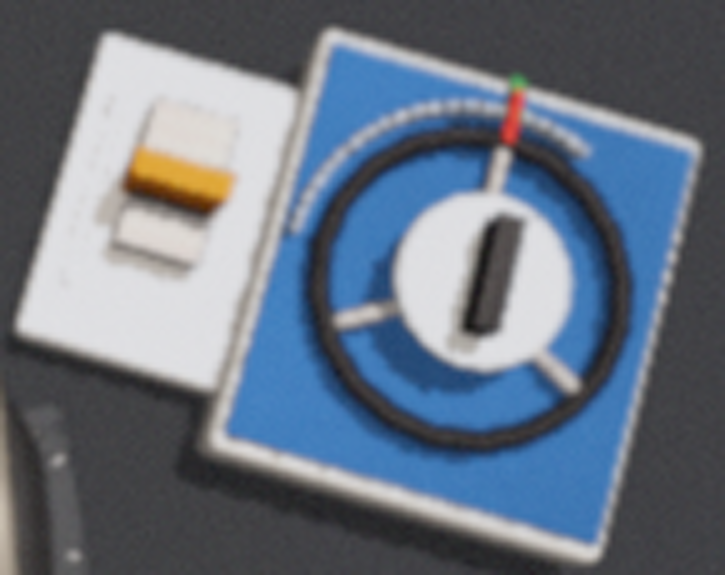

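View pics/t20z.png

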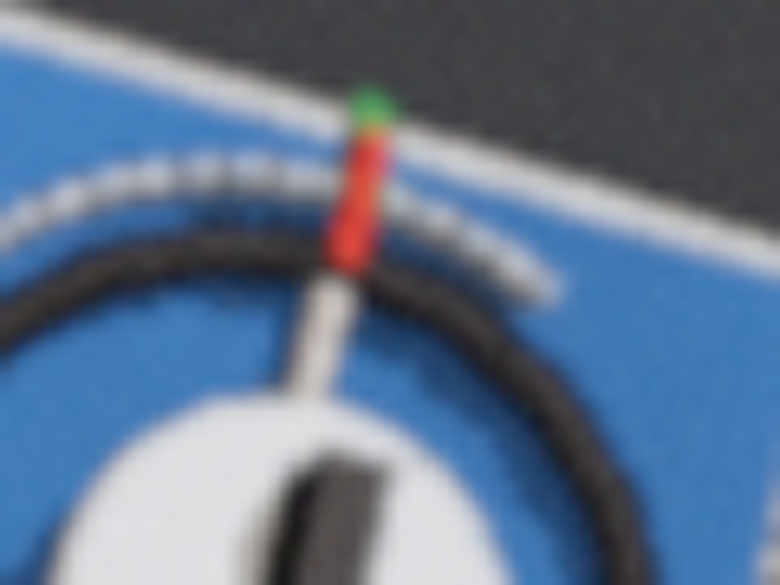

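View pics/s20.png

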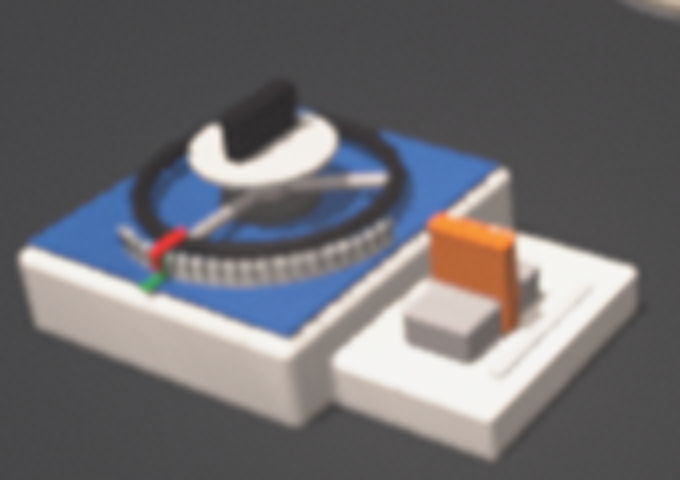

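Run:
```python
from ba import *
p=np.load("p.npy"); d=p[6:12]
q=lambda u,v:(415+(u+.5)/13-.5,180+(v+.5)/13-.5)
for n,a,z in(("tip",(370,140),.075),("redbase",(350,255),.075),("spoke",(310,385),.075),("bar1",(355,460),.128)):
    r=rayp("top",q(*a),z,d)[:2]-p[12:14]; print(n,(np.arctan2(r[1],r[0])+.283).round(4),np.hypot(*r).round(4))
a,b=[rayp("top",q(*x),.075,d)[:2] for x in((370,140),(312,385))]; v=a-b; print("line",np.arctan2(v[1],v[0])+.283)
t=lambda u,v,z:rayp("top",t5(u,v),z,d)[:2]
a,b=t(512,218,.128),t(486,330,.128);v=a-b;print("bar",np.arctan2(v[1],v[0])+.283,np.linalg.norm(v))
o=[toclamp(t(*x,.09),p) for x in((140,152),(235,178),(228,203),(130,182))]; print("specimen top",np.round(o,4).tolist(),np.mean(o,0))
```

```text
tip 0.0183 0.0995
redbase 0.0007 0.0768
spoke 0.024 0.0504
bar1 0.0397 0.027
line 0.020010136712483195
bar 0.025629202439507837 0.05399635119302512
specimen top [[0.0124, 0.1729], [0.0139, 0.1258], [0.0012, 0.1256], [-0.0031, 0.1734]] [0.00611779 0.14942704]
```

Run:
```python
import cv2,numpy as np
a=cv2.imread("pics/scene0.png").astype(int);b=cv2.imread("pics/raw_s20.png").astype(int)
for n,(x,y,w,h) in dict(jar=(335,240,50,55),cup=(412,228,48,48),spare=(420,182,40,30)).items():
    print(n,abs(a-b)[y:y+h,x:x+w].mean().round(2))
from bench import job,sensors
s=sensors.sense();print(s['t'],s['force'],np.abs(s['joint_vel']).max())
job.finish_job()
```

```text
jar 0.67
cup 0.71
spare 0.72
17.1667 [ 0.23314741 -0.30991111  0.02527736] 0.044111279831503494
the job is handed in; nothing more can be done
```

The orange specimen stands upright between the jaws and is clamped. The pointer lines up with the green mark to within what I could measure. I handed the job in at 17.2 s with the arm clear.

**How it went:**
- I set the specimen on the bed between the jaws, released it and lifted clear.
- I felt for the hub disc and found it about 98 mm above the bench. I gripped the bar lightly and pressed the hub down with 11–12 N before turning.
- I turned the wheel clockwise about 0.81 rad, with 10.5–12.7 N on the hub at every reading. Then I let the hub rise to about 2 N, opened the fingers and lifted away.
- When the fingers first closed on the bar they sat about 2 mm off centre, which gave a brief sideways push of about 9 N. The turning moment stayed near zero, so the wheel was not dragged against its brake.

**Last checks:**
- **Pointer:** in the top view the red pointer lies over the green mark, with a thin sliver of green beside it. It reads about 0.015 rad short of the mark, ±0.01, and not past it. The wrist angle put it about 0.006 rad short. The scene camera's readings during the turn were less certain but did not show an overshoot.
- **Specimen:** it is upright between the jaws, at y = 149 mm against the slot's 150 mm. In x it measured at the slot point, where a clamped specimen should be about 3 mm to +x. That disagrees, but the top camera is uncertain by about 2 mm. I did not measure the squeeze force directly.
- **Other things:** the picture areas around the jar, cup and spare block are unchanged from the start. The wrist force was about zero at the end.

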